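# Pour the loose steel pins into the tilt-out pin bin

### The job

Put the loose steel pins away: pull the tilt-out bin that has straight pins as its sample open to its stop, pick up the scoop by its grip with all four pins in it, and pour them into the tilted bin without touching them with the fingers. Then set the empty scoop down flat, back where it stood, and push the bin fully shut. Leave the nut bin closed and do not disturb the tools on the bench.

Things in the scene. Friction and masses are not known exactly. Their poses are not given: they have to be found in the camera images.
- pin_cabinet: Fixed plywood cabinet, 120 deep (x) x 150 wide (y) x 176 mm high, with one tilt-out bin. Origin: centre of its underside; front towards its own -x, facing the robot (yaw within 0.15). Sample parts, fixed on a dark plate on its roof (rising 16 mm at most) and again on its front: two straight round pins, each 10 x 66 mm, side by side. This is the bin to fill. May be the left or the right one.
- pin_bin (a joint): Tilt of the pin bin about the level hinge at the foot of its front, rad: 0 = shut (may start a little ajar), 0.6 = tilted out against its stop. The top swings towards the robot and down; light friction (under 3 N at the bar) holds it where it is left. Front board: 146 wide, 150 high above the hinge, 8 mm thick, its outer face 8 mm before the hinge axis. Bin behind it: inside 130 wide, 89 mm deep.
- pin_bin_handle (a point): Middle of the pin bin's pull bar, moving with the bin: round steel, 10 mm thick, 110 mm long along the cabinet's y, on a post at each end (95 mm free between), 5 mm below the front's top edge. Its centre is 45 mm off the front's face (40 mm clear behind it), so it can be hooked or pinched from above. From the hinge, when shut: 53 mm to the cabinet's -x, 145 mm up.
- pin_bin_hinge (a point): Middle of the pin bin's hinge axis (along the cabinet's y): at the cabinet's front face, 60 mm before the cabinet's origin, 12 mm above the bench.
- pin_bin_mouth (a point): Fixed point at the centre of the mouth that the pin bin shows when tilted to its stop (139 mm above the bench, 42 mm before the cabinet's front). The mouth is then nearly level: 130 mm wide (cabinet's y) and 85 mm deep, from the front's top edge (136 mm above the bench) back to the cabinet's front. The cabinet's roof, 176 mm high, begins right behind it.
- pin_bin_floor (a point): Middle of the pin bin's inner floor, 45 mm behind and 4 mm above the hinge when shut; its axes are those of the bin (x to the back, y to the left, z up along the front) and tilt with it.
- nut_cabinet: Fixed plywood cabinet, 120 deep (x) x 150 wide (y) x 176 mm high, with one tilt-out bin. Origin: centre of its underside; front towards its own -x, facing the robot (yaw within 0.15). Sample parts, fixed on a dark plate on its roof (rising 16 mm at most) and again on its front: two hexagonal nuts, each about 30 mm across. Not to be opened. May be the left or the right one.
- nut_bin (a joint): Tilt of the nut bin's front, rad; same build as the pin bin; 0 = shut. It may start a little ajar.
- scoop: Open aluminium hand scoop with a wooden grip, about 0.2 kg, on the 2 mm steel sheet at the right. Pan 76 mm wide, floor 3 mm thick, walls 32 mm high, open at the nose, where the last 35 mm of floor rise to 9 mm. Origin: on the pan's underside; x out of the nose (nose edge at x = 72, back wall at -56 mm), z up. Level, it keeps its load; the pins slide out once it is tipped 40 to 60 degrees nose-down.
- scoop_grip (a point): Middle of the scoop's grip: an upright wooden fin behind the pan, 12 mm thick (scoop's y), 55 mm long (x from -111 to -56), 20 to 62 mm above the pan's underside; this point is at x = -88, z = 44 mm. It is taken across its 12 mm, at any tilt along the scoop's length.
- scoop_nose (a point): Middle of the scoop's pouring edge, at x = 72, z = 9 mm in the scoop's frame.
- pin_1: One of the four loose round steel pins, 8 mm thick, 55 mm long (its y axis), 20 g, lying in the scoop along its length. Origin: middle of its underside.
- pin_2: One of the four loose round steel pins, 8 mm thick, 55 mm long (its y axis), 20 g, lying in the scoop along its length. Origin: middle of its underside.
- pin_3: One of the four loose round steel pins, 8 mm thick, 55 mm long (its y axis), 20 g, lying in the scoop along its length. Origin: middle of its underside.
- pin_4: One of the four loose round steel pins, 8 mm thick, 55 mm long (its y axis), 20 g, lying in the scoop along its length. Origin: middle of its underside.
- sanding_block: Cork sanding block, 66 x 110 x 29 mm, on the bench in front of the cabinets; a bystander. Origin: centre of its underside.
- flat_file: Flat file with wooden handle, 28 x 280 x 30 mm, at the left of the bench; a bystander. Origin: centre of its underside.

How it is judged:
By the outcome, as a careful person would: the job done as asked, in the order asked, and still so for the second after the job is handed in, with the robot touching nothing.
It also fails if it takes over 72 s, if anything falls off the work surface, if the arm or the gripper's body presses on something with over 40 N, if the wrist force passes 120 N, or if a joint passes its speed limit or range.

### The arm

A 6-joint arm with a two-finger parallel gripper is mounted at the origin on a cart in front of the work surface, level with it; the furniture and walls round the work are solid. World frame = base frame: x ahead of the robot, y to its left, z up, the work surface at z = 0. Lengths are in m, angles in rad, forces in N, time in s.
With the tool pointing down it reaches from about 0.375 to 0.9 m from the base axis. Payload 3.1 kg.
Tool frame: the origin (TCP) lies on the centre line of the jaws, within the pads' length; the fingertips stand robot.tip_reach ahead of it and the grasp point (between the pads) is the TCP (robot.tip_reach is the distance from the TCP to the fingertips, in m); z points along the fingers, y is the direction in which the jaws open and shut (so a half turn about z gives the same grasp; the last joint's range is limited). The gripper opens to 87 mm and grips with 3 to 60 N. Pads are 19 mm wide; open, the fingers measure 117 mm over their backs; the gripper's body (75 mm by 190 mm) begins 51 mm behind the grasp point.
Start: joints at [1.143, 0.527, 1.433, -0, 1.181, -0.178], TCP at [0.154, 0.606, 0.242] pointing down, gripper open.
Joint ranges: [-3.08, 3.08], [-0.75, 2.2], [0.22, 2.44], [-1.43, 4.57], [0, 2.65], [-2.85, 2.85]. Speed limits (rad/s): [2.79, 2.79, 3.14, 3.14, 3.14, 3.14].

### API

Orientations are given as a unit quaternion [x, y, z, w].
In Python, from rig import telemetry, viewer, robot gives the robot as it stands. The module is installed in compiled form; this text tells all that it offers.
- The arm moves only by the tool step_arm, never from a script. Its argument "targets" is a list of rows, each an object of numbers: "dx", "dy", "dz": the shift along the tool's x, y, z in m; "rx", "ry", "rz": the turn, a rotation vector about the tool's x, y, z in degrees. In form: [{"dx": .., "dy": .., "dz": .., "rx": .., "ry": .., "rz": ..}, ...]. A call has exactly 5 rows; each row is the pose to reach, as a shift and turn from the pose measured when the call began, along the tool's axes at that moment; what a row does not reach only later rows make up. A row lasts 1/8 s, in which the tool goes at most 62.5 mm and 10.7 degrees, less where a joint would pass 70% of its speed; a pose out of reach is approached as far as the arm can. A call with a gripper value outside its range is refused whole. "gripper" is the opening, from 0 (shut) to 1 (fully open), set as the call begins (left out, the last holds). The fingers move at their own pace and stop on an object; "force" is the grip in N (left out, the last holds). Time passes only in rows, so rows that repeat a pose let the fingers close, or fill a call up. It gives the time, the measured TCP pose, the force and the opening at its end, in the units of the state.
- telemetry.get_obs(): the state, without advancing time (a new reading comes with each control period).
- viewer.camera(name): name is "scene" or "top" or "wrist"; returns a dict with "img" (420x560x3 uint8, blue, green, red), "depth" (420x560 float32, m along the optical axis (not along the pixel's ray), 0 where there is no reading), "K" (3x3 intrinsics, pixels), "k1" (the pictures are not rectified: a ray, as slopes to the right and down, at radius r is drawn at 1 + k1 r^2 times it, then the intrinsics apply), "R" (3x3) and "t" (3): a world point X has camera coordinates R X + t. Camera axes: x right, y down, z forward; pixel columns grow to the right and rows downward; lengths in m; the calibration is good to about 2 mm. A picture is of the moment at which its call begins.
- robot.hand_in(): hands the job in, once; it reports no verdict.
The state is a dict: "time": time; "q": joint angles; "joint_velocities": joint speeds; "joint_torque": joint torques, N m; "position": TCP position; "tool_rot": TCP orientation; "ft_force": force on the tool from outside, world axes, zero at the start; "moment": the same for the moment, N m; "grip_width": finger opening in m.
Only numpy, scipy, OpenCV 4.12 (cv2) and the standard library are available. Lean on these libraries where they do the work, as an engineer would, in place of code of your own. Each camera call takes 0.05 s, during which the arm holds its last target.

## Working session

There is one attempt and no reset: what is moved stays moved. The work goes in short steps, Python scripts to look and compute and a tool call to move; the robot and the scene stay as the last step left them, time stands still between calls to the robot, and variables do not carry over. Pictures are saved under pics/ and viewed, and the job is handed in when it is done.

Besides the shell and the picture viewer there is one more tool, called after "Call:" as name([rows], argument=value, ...), one row to a line, values as JSON. step_arm: Moves the arm, as the interface text tells. Its arguments: {"type":"object","properties":{"targets":{"type":"array"},"gripper":{"type":"number"},"force":{"type":"number"}},"required":["targets"]}

```bash
mkdir -p pics; ls; python3 - <<'E'
from rig import telemetry, viewer, robot
import cv2
o=telemetry.get_obs(); print(o); print(robot.tip_reach)
for n in ["scene","top","wrist"]:
    c=viewer.camera(n); cv2.imwrite(f"pics/{n}0.png",c["img"]); print(n,c["K"].tolist(),c["k1"],c["R"].round(4).tolist(),c["t"].round(4).tolist())
E
```

```text
pics
{'time': 0.0, 'q': array([ 1.14344871e+00,  5.28496729e-01,  1.43392702e+00,  2.67444366e-06,
        1.18137709e+00, -1.78510995e-01]), 'joint_velocities': array([-0.00026312,  0.00096824, -0.00036215, -0.00178633, -0.00061752,
        0.00065632]), 'joint_torque': array([ 1.34028818e-05, -4.40042746e+01, -1.76590151e+01,  6.33536372e-02,
        5.83273871e-02, -1.83870620e-04]), 'position': array([0.15360468, 0.60510643, 0.24054495]), 'tool_rot': array([ 1.24097992e-01,  9.92269353e-01, -1.05345221e-03, -3.30550734e-04]), 'ft_force': array([0.16069912, 0.36163924, 0.17369286]), 'moment': array([-0.01245874, -0.0085625 , -0.02114319]), 'grip_width': 0.08727170054636811}
0.019
scene [[444.8872646796413, 0.0, 285.05474722633335], [0.0, 444.8872646796413, 202.25516750091853], [0.0, 0.0, 1.0]] -0.12230146331734862 [[0.6627, -0.7487, 0.0192], [-0.4158, -0.3891, -0.822], [0.6229, 0.5367, -0.5691]] [-0.4867, 0.2738, 0.9478]
top [[397.5082635339051, 0.0, 273.7201458787741], [0.0, 397.5082635339051, 203.44063100449276], [0.0, 0.0, 1.0]] -0.09255905256198789 [[-0.3107, -0.9505, 0.0064], [-0.9229, 0.3001, -0.2412], [0.2274, -0.0808, -0.9704]] [0.042, 0.5801, 1.1876]
wrist [[304.4474966881108, 0.0, 279.14932620203], [0.0, 304.4474966881108, 209.1272291623935], [0.0, 0.0, 1.0]] -0.04831425104459774 [[0.2462, 0.9692, -0.0019], [0.9283, -0.2352, 0.2881], [0.2788, -0.0727, -0.9576]] [-0.6232, -0.0337, 0.3917]
```

View pics/scene0.png

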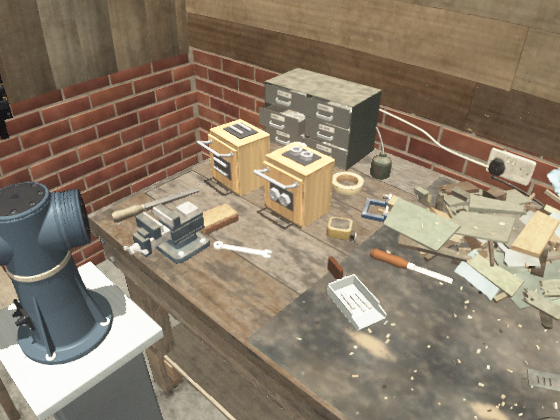

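View pics/top0.png

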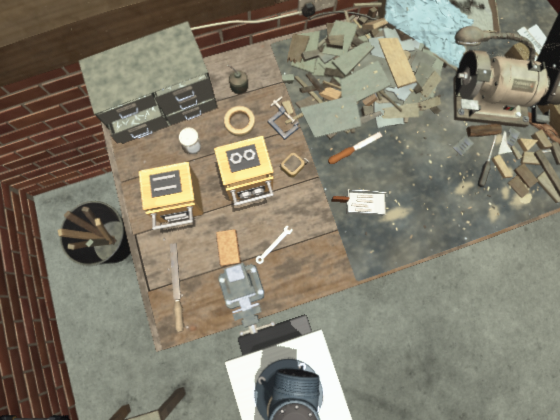

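View pics/wrist0.png

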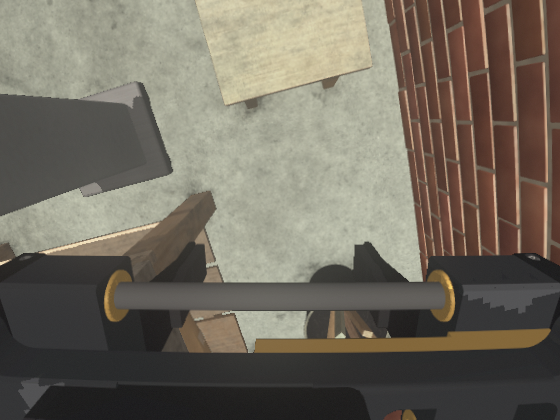

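```bash
cat > h.py <<'E'
import numpy as np, cv2
from scipy.spatial.transform import Rotation as Ro
def rays(c,uv):
    uv=np.asarray(uv,float).reshape(-1,1,2)
    D=np.array([c["k1"],0,0,0,0.])
    n=cv2.undistortPoints(uv,c["K"],D).reshape(-1,2)
    d=np.c_[n,np.ones(len(n))]
    return -c["R"].T@c["t"], d@c["R"], d
def onz(c,uv,z):
    o,d,_=rays(c,uv); s=(z-o[2])/d[:,2]; return o+d*s[:,None]
def proj(c,X):
    X=np.asarray(X,float).reshape(-1,3)
    r,_=cv2.Rodrigues(c["R"])
    return cv2.projectPoints(X,r,c["t"],c["K"],np.array([c["k1"],0,0,0,0.]))[0].reshape(-1,2)
def cloud(c):
    h,w=c["depth"].shape
    u,v=np.meshgrid(np.arange(w),np.arange(h))
    o,d,_=rays(c,np.c_[u.ravel(),v.ravel()])
    return (o+d*c["depth"].reshape(-1,1)).reshape(h,w,3)
def crop(c,name,x0,y0,x1,y1,k):
    im=cv2.resize(c["img"][y0:y1,x0:x1],None,fx=k,fy=k,interpolation=cv2.INTER_CUBIC)
    cv2.imwrite(name,im)
def tri(ca,ua,cb,ub):
    A=[];b=[]
    P=[]
    for c,u in((ca,ua),(cb,ub)):
        o,d,_=rays(c,[u]); d=d[0]/np.linalg.norm(d[0]); M=np.eye(3)-np.outer(d,d); A.append(M);b.append(M@o)
    x,r,*_=np.linalg.lstsq(np.vstack(A),np.hstack(b),rcond=None); return x
E
python3 - <<'E'
from rig import viewer
from h import *
import pickle
c={n:viewer.camera(n) for n in("scene","top")}
pickle.dump(c,open("c0.pkl","wb"))
crop(c["top"],"pics/t1.png",120,120,320,260,4)
crop(c["top"],"pics/t2.png",320,175,400,225,10)
crop(c["scene"],"pics/s1.png",190,110,350,230,5)
crop(c["scene"],"pics/s2.png",315,245,395,335,6)
E
```

```text
(no output)
```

View pics/t1.png

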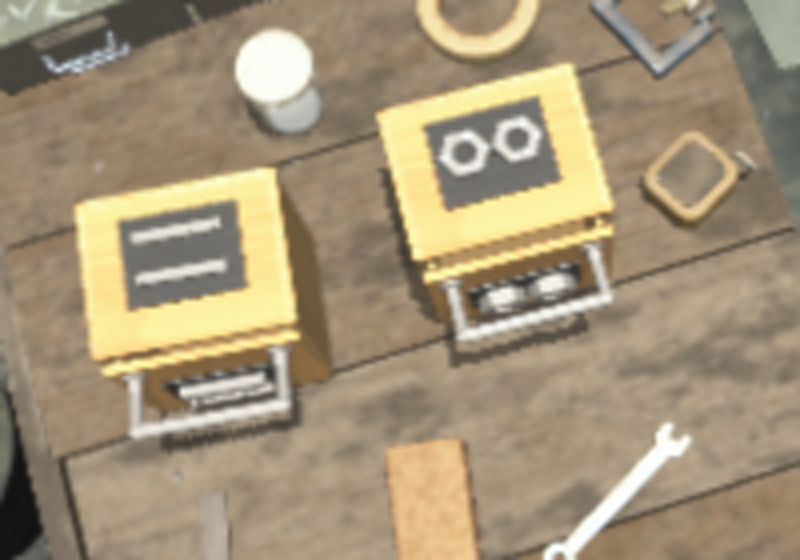

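View pics/t2.png

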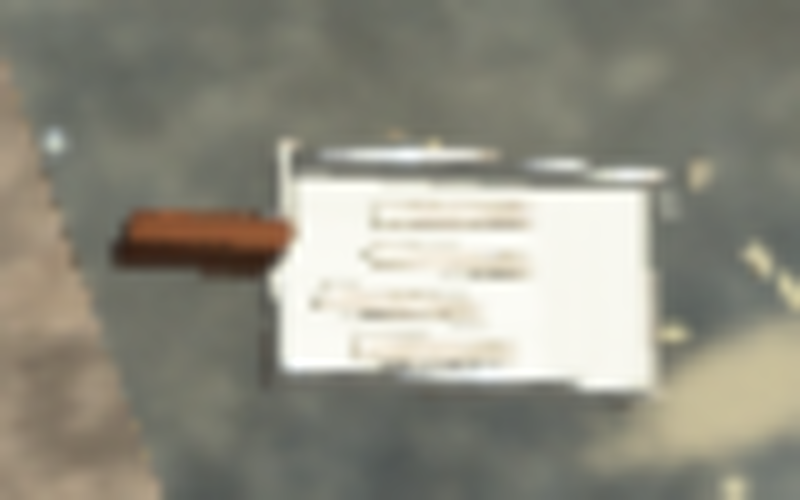

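View pics/s1.png

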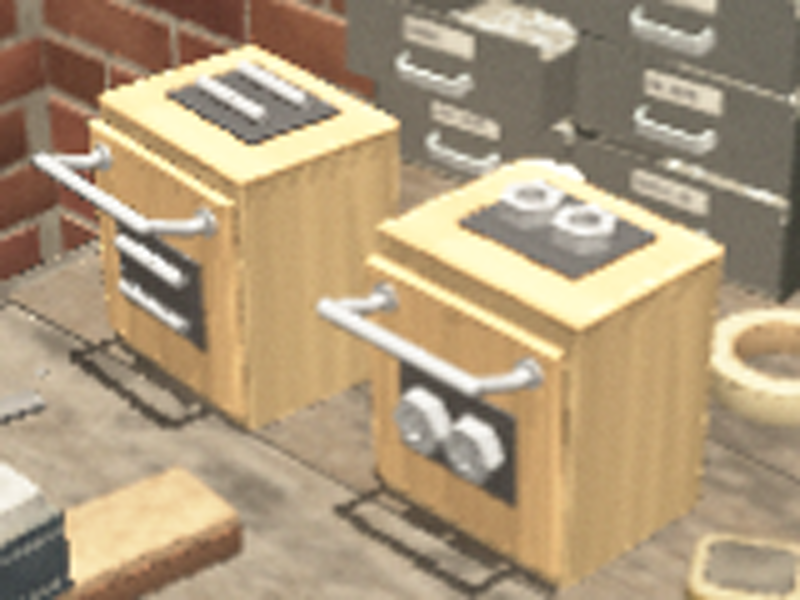

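View pics/s2.png

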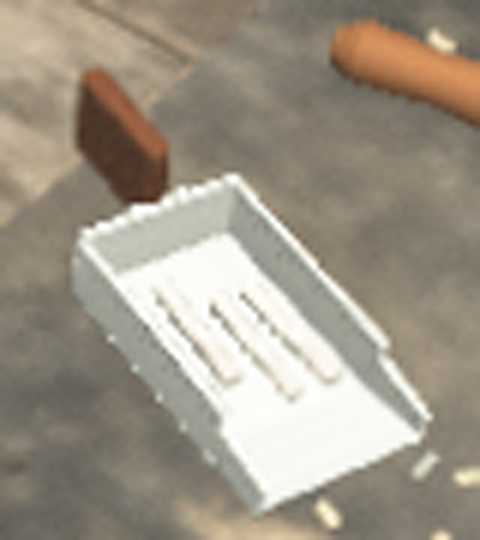

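```bash
python3 - <<'E'
from h import *
import pickle
c=pickle.load(open("c0.pkl","rb")); t=c["top"]; s=c["scene"]
np.set_printoptions(precision=4,suppress=True)
for nm,cm in c.items():
    P=cloud(cm)
    print(nm)
    for lab,(x0,x1,y0,y1) in {"pin":(0.5,1.1,0.1,0.6),}.items():
        m=(abs(P[...,2]-.176)<.006)&(cm["depth"]>0)&(P[...,0]>.4)&(P[...,0]<1.1)&(abs(P[...,1])<.6)
        n,l,st,ce=cv2.connectedComponentsWithStats(m.astype(np.uint8))
        for i in range(1,n):
            if st[i,4]>300:
                q=P[l==i]; r=cv2.minAreaRect(q[:,:2].astype(np.float32)); print(st[i],r,q[:,2].mean())
# top corners
def T(x,y): return (x/4+119.5+.125,y/4+119.5+.125)
def S(x,y): return (x/5+189.6,y/5+109.6)
print("roof L", onz(t,[T(75,205),T(275,168),T(297,328),T(92,360)],.176))
print("roof R", onz(t,[T(378,115),T(572,65),T(610,212),T(415,258)],.176))
print("barL",tri(t,T(132,433),s,S(35,160)),tri(t,T(292,412),s,S(150,230)))
print("barR",tri(t,T(460,337),s,S(323,308)),tri(t,T(608,299),s,S(475,388)))
# front top edge
print("frontL",tri(t,T(105,375),s,S(92,125)),tri(t,T(300,340),s,S(235,205)))
P=cloud(t)
def T2(x,y): return (x/10+319.55,y/10+174.55)
def S2(x,y): return (x/6+314.6,y/6+244.6)
print("scoop nose R,L corner", tri(t,T2(650,385),s,S2(262,510)),tri(t,T2(655,190),s,S2(428,422)))
print("back wall top corners", tri(t,T2(275,372),s,S2(78,235)),tri(t,T2(285,145),s,S2(232,178)))
print("grip top ends", tri(t,T2(130,215),s,S2(92,72)), tri(t,T2(290,228),s,S2(165,150)))
b=onz(t,[T2(130,215),T2(290,228),T2(290,240),T2(125,235)],.064);print(b)
print(tri(t,T(440,500),s,S(200,530)))
E
```

```text
scene
[209 119  61  28 830] ((0.690771758556366, 0.15414157509803772), (0.15909446775913239, 0.12491563707590103), 83.68118286132812) 0.1766809189269327
[ 266  142   68   35 1036] ((0.6943578720092773, -0.08525896817445755), (0.15405116975307465, 0.12483750283718109), 87.63040924072266) 0.17602941202898822
top
[ 214  136   59   49 1666] ((0.696121335029602, -0.08522459864616394), (0.15228699147701263, 0.1240566223859787), 86.90058135986328) 0.17679892479227322
[ 139  162   56   48 1795] ((0.6920744180679321, 0.1534908264875412), (0.15236634016036987, 0.12428614497184753), 83.0657958984375) 0.17655366601356753
roof L [[0.7598 0.2216 0.176 ]
 [0.7408 0.0711 0.176 ]
 [0.6168 0.0877 0.176 ]
 [0.6401 0.2369 0.176 ]]
roof R [[ 0.7574 -0.0138  0.176 ]
 [ 0.7508 -0.1647  0.176 ]
 [ 0.6305 -0.1558  0.176 ]
 [ 0.641  -0.0089  0.176 ]]
barL [0.5829 0.2274 0.1555] [0.565  0.1083 0.1577]
barR [ 0.579  -0.0224  0.1539] [ 0.5737 -0.136   0.1542]
frontL [0.6319 0.2344 0.1588] [0.6136 0.088  0.1624]
scoop nose R,L corner [ 0.431  -0.4841  0.0095] [ 0.4939 -0.5096  0.0209]
back wall top corners [ 0.4731 -0.3618  0.0344] [ 0.5419 -0.39    0.0352]
grip top ends [ 0.5298 -0.3266  0.0613] [ 0.5106 -0.375   0.0622]
[[ 0.531  -0.3275  0.064 ]
 [ 0.511  -0.3752  0.064 ]
 [ 0.5073 -0.3738  0.064 ]
 [ 0.5253 -0.3237  0.064 ]]
[0.5027 0.0252 0.0173]
```

```bash
cat > plan.py <<'E'
from h import *
from rig import telemetry
np.set_printoptions(precision=4,suppress=True)
def pose():
    o=telemetry.get_obs(); return np.array(o["position"]),Ro.from_quat(o["tool_rot"]),o
def Rtool(yhead,tilt=0.):
    """tool y at heading yhead(deg), z down, then turned about tool y so that fingers lean by tilt (deg) towards direction heading yhead-90 (scoop nose)"""
    h=np.radians(yhead); y=np.array([np.cos(h),np.sin(h),0]); n=np.array([np.sin(h),-np.cos(h),0])
    a=np.radians(tilt); z=np.array([0,0,-1])*np.cos(a)+n*np.sin(a); x=np.cross(y,z)
    return Ro.from_matrix(np.c_[x,y,z])
def rel(p1,R1,p0=None,R0=None):
    if p0 is None: p0,R0,_=pose()
    d=R0.inv().apply(np.array(p1)-p0); r=(R0.inv()*R1).as_rotvec(degrees=True)
    print("d mm",(d*1000).round(1),"rot",r.round(2),"rows:",max(np.linalg.norm(d)/.0625,np.linalg.norm(r)/10.7).round(1)); return d,r
E
python3 - <<'E'
from plan import *
import pickle
c=pickle.load(open("c0.pkl","rb"))
for n in c:
    P=cloud(c[n]).reshape(-1,3); P=P[c[n]["depth"].ravel()>0]
    print(n)
    for x in np.arange(.2,.75,.05):
        row=[]
        for y in np.arange(.45,-.65,-.05):
            q=P[(abs(P[:,0]-x)<.025)&(abs(P[:,1]-y)<.025)]; row.append(f"{int(1000*q[:,2].max()) if len(q) else -1:4d}")
        print(f"{x:.2f}"," ".join(row))
rel([.574,.168,.30],Rtool(-6.8))
E
```

```text
scene
0.20   -1   -1   -1   -1   -1   -1 -811   55   80   99   97   -1   -1   -1   -1   -1   -1   -1   -1   -1   -1   -1
0.25   -1   -1    2    4    4    4    3  122  126  125    4    3    3    4    4    4    5    5    5    5    7    5
0.30   -1 -814    0    3   30    3    3  125  125  125    7    4    3    3    3    5    6    7    6    6    6    6
0.35 -815 -812    1    3   28    1    1  122  123  123   14    4    3    3    4    4    6    6    6    5    7    7
0.40   -1   -1    2    3   17   13   -1 -587  102  103   11    4    3    4    4    5    5    7    6    6    6    6
0.45   -1   -1    0    4   14   13 -585 -588   32   30    7    9    7    2    4    5   39   35   35   24    8    6
0.50 -812   -1    1    3   10   10    2    4   31   30    3    3    7    3    3   60   66   52   34   34    5    6
0.55 -811   -1    0    3    6  162  162  162   32   29  159  160  160    3    2    3   64   37   33    6    6    7
0.60   -1   -1    0    3  159  162  164  177    3  160  164  162  163    4    4    3    6    6    5    7    6    6
0.65   -1   -1    1    3  178  181  190  183    3  177  182
[... 801 characters left out ...]
 32   11   11   11    8    8    8   37   37   37   21   11    9
0.50   -1   -1    3    5   13   15    7   20   34   34    7    7   11    6    5   31   68   59   38   37   10   10
0.55   -1   -1    4    9   10  161  164  165   33  158  161  164  162    6    7   63   65   41   36   10   10   11
0.60   -1   -1    5    6  158  163  165  181    6  162  164  167  166    7    7    9    9    8   10   10   11   11
0.65   -1   -1    4    7  179  182  191  189    6  180  184  185  183   33   39   31   31   34   34   21   13    9
0.70   -1   -1    3    6  178  196  194  193  173  181  196  197  186   38   38   35    9   30   35   28   36   34
d mm [-515.  -320.6  -58.7] rot [-0.06  0.03 82.55] rows: 9.8
```

Call:
step_arm([
  {"dx":-0.05,"dy":-0.03,"dz":-0.01,"rz":8},
  {"dx":-0.1,"dy":-0.06,"dz":-0.02,"rz":16},
  {"dx":-0.15,"dy":-0.09,"dz":-0.03,"rz":24},
  {"dx":-0.2,"dy":-0.12,"dz":-0.04,"rz":32},
  {"dx":-0.25,"dy":-0.15,"dz":-0.06,"rz":40},
], gripper=0.42)

```text
invalid input
```

```bash
python3 - <<'E'
from plan import *
rel([.574,.168,.30],Rtool(-6.8)); print(pose()[2])
E
```

```text
d mm [-515.  -320.6  -58.7] rot [-0.06  0.03 82.55] rows: 9.8
{'time': 0.25, 'q': array([ 1.1435,  0.528 ,  1.4332,  0.    ,  1.1814, -0.1785]), 'joint_velocities': array([ 0.0007, -0.0029, -0.0042,  0.0001,  0.0024,  0.0009]), 'joint_torque': array([  0.0009, -43.9718, -17.6555,   0.0633,   0.0559,  -0.0001]), 'position': array([0.1537, 0.6055, 0.2411]), 'tool_rot': array([ 0.1241,  0.9923, -0.0005, -0.0002]), 'ft_force': array([-0.6478,  0.0798,  0.6461]), 'moment': array([-0.0222,  0.0099, -0.0202]), 'grip_width': 0.08718924641406084}
```

Call:
step_arm([
  {"dx":-0.05,"dy":-0.03,"dz":-0.01,"rx":0,"ry":0,"rz":8},
  {"dx":-0.1,"dy":-0.06,"dz":-0.02,"rx":0,"ry":0,"rz":16},
  {"dx":-0.15,"dy":-0.09,"dz":-0.03,"rx":0,"ry":0,"rz":24},
  {"dx":-0.2,"dy":-0.12,"dz":-0.04,"rx":0,"ry":0,"rz":32},
  {"dx":-0.25,"dy":-0.15,"dz":-0.06,"rx":0,"ry":0,"rz":40},
], gripper=0.42)

```text
time: 0.88
position: [0.3598, 0.3968, 0.3009]
tool_rot: [0.458, 0.889, -0.001, -0.0]
ft_force: [1.8, 0.2, -0.4]
grip_width: 0.045
```

```bash
python3 - <<'E'
from plan import *
rel([.574,.168,.30],Rtool(-6.8)); print(pose()[2])
E
```

```text
d mm [-310.7   41.6    1. ] rot [-0.13  0.08 42.29] rows: 5.0
{'time': 0.875, 'q': array([ 0.6258,  0.3394,  1.5806, -0.0005,  1.2242,  0.0066]), 'joint_velocities': array([-0.8815, -0.2503, -0.1228,  0.0006,  0.3368,  0.2355]), 'joint_torque': array([  4.0672, -35.4375, -16.8094,   0.0657,   0.0208,  -0.1608]), 'position': array([0.3598, 0.3968, 0.3009]), 'tool_rot': array([ 0.458 ,  0.889 , -0.0013, -0.0004]), 'ft_force': array([ 1.8108,  0.2089, -0.3971]), 'moment': array([-0.0421, -0.0268, -0.0369]), 'grip_width': 0.04504272072492025}
```

Call:
step_arm([
  {"dx":-0.06,"dy":0.008,"dz":0,"rx":0,"ry":0,"rz":8},
  {"dx":-0.12,"dy":0.016,"dz":0,"rx":0,"ry":0,"rz":17},
  {"dx":-0.18,"dy":0.024,"dz":0,"rx":0,"ry":0,"rz":26},
  {"dx":-0.24,"dy":0.032,"dz":0,"rx":0,"ry":0,"rz":34},
  {"dx":-0.28,"dy":0.038,"dz":0,"rx":0,"ry":0,"rz":39},
])

```text
time: 1.5
position: [0.555, 0.1885, 0.3009]
tool_rot: [0.73, 0.683, -0.001, 0.0]
ft_force: [1.4, 1.6, -0.1]
grip_width: 0.0361
```

```bash
python3 - <<'E'
from plan import *
rel([.574,.168,.27],Rtool(-6.8)); print(pose()[2]["q"])
from rig import viewer
c=viewer.camera("wrist"); cv2.imwrite("pics/w1.png",c["img"])
c=viewer.camera("scene"); cv2.imwrite("pics/s3.png",c["img"])
E
```

```text
d mm [-19.1  20.3  30.9] rot [-0.06  0.12  2.98] rows: 0.7
[ 0.1378  0.4131  1.4595 -0.002   1.2706  0.205 ]
```

View pics/w1.png

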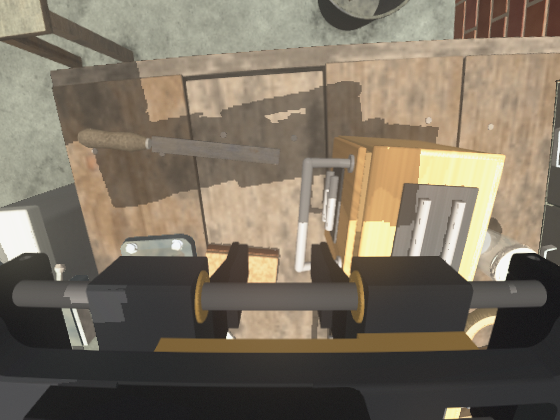

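View pics/s3.png

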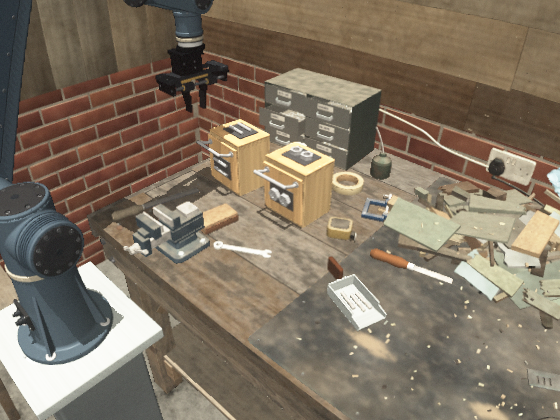

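```bash
python3 - <<'E'
from plan import *
from rig import viewer
c=viewer.camera("wrist")
P=cloud(c); d=c["depth"]
for v in range(165,245,10):
    r=P[v,285:345]; m=(abs(r[:,2]-.16)<.012)&(r[:,0]<.6); print(v,r[m].mean(0) if m.any() else None, m.sum(), np.nonzero(m)[0][[0,-1]]+285 if m.any() else '')
print(onz(c,[(305,175),(303,250)],.157))
o=-c["R"].T@c["t"];print(o, pose()[0],pose()[1].inv().apply(o-pose()[0]))
rel([.574,.168,.27],Rtool(-6.8))
E
```

```text
165 [0.5887 0.2209 0.1574] 23 [301 323]
175 [0.5815 0.2123 0.1598] 11 [300 310]
185 [0.5801 0.2027 0.1597] 11 [299 309]
195 [0.5792 0.193  0.16  ] 10 [299 308]
205 [0.5778 0.1831 0.1599] 10 [298 307]
215 [0.5764 0.1729 0.1597] 10 [297 306]
225 [0.5749 0.1626 0.1599] 10 [296 305]
235 [0.5739 0.152  0.16  ] 9 [296 304]
[[0.5817 0.2118 0.157 ]
 [0.5764 0.1341 0.157 ]]
[0.5608 0.2667 0.4434] [0.5546 0.1891 0.3006] [ 0.0775  0.0009 -0.143 ]
d mm [-19.8  20.8  30.6] rot [-0.11  0.12  3.1 ] rows: 0.7
```

Call:
step_arm([
  {"dx":-0.01,"dy":0.011,"dz":0.015,"rx":0,"ry":0,"rz":1.5},
  {"dx":-0.0195,"dy":0.0225,"dz":0.03,"rx":0,"ry":0,"rz":3.5},
  {"dx":-0.0195,"dy":0.0225,"dz":0.045,"rx":0,"ry":0,"rz":3.5},
  {"dx":-0.0195,"dy":0.0225,"dz":0.06,"rx":0,"ry":0,"rz":3.5},
  {"dx":-0.0195,"dy":0.0225,"dz":0.06,"rx":0,"ry":0,"rz":3.5},
])

```text
time: 2.28
position: [0.5741, 0.1684, 0.2386]
tool_rot: [0.75, 0.662, -0.003, -0.001]
ft_force: [-0.5, 0.1, -0.3]
grip_width: 0.0365
```

```bash
python3 - <<'E'
from plan import *
rel([.5758,.168,.165],Rtool(-7.2)); print(pose()[0])
from rig import viewer
c=viewer.camera("wrist"); cv2.imwrite("pics/w2.png",c["img"])
E
```

```text
d mm [ 0.   2.2 73.6] rot [-0.34  0.17  0.05] rows: 1.2
[0.5741 0.1684 0.2386]
```

View pics/w2.png

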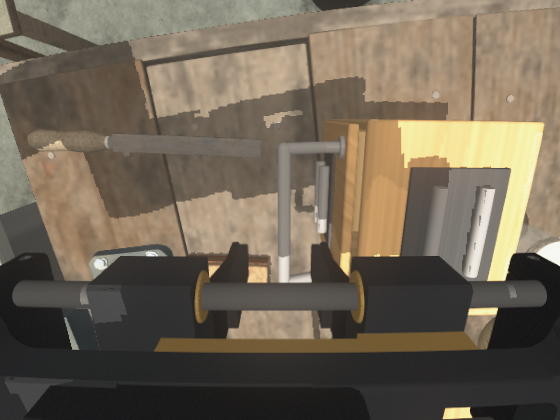

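The bar (column 283) lies between the fingertips (columns 240 and 320). Descending.

Call:
step_arm([
  {"dx":0,"dy":0.001,"dz":0.02,"rx":0,"ry":0,"rz":0},
  {"dx":0,"dy":0.002,"dz":0.04,"rx":0,"ry":0,"rz":0},
  {"dx":0,"dy":0.002,"dz":0.06,"rx":0,"ry":0,"rz":0},
  {"dx":0,"dy":0.002,"dz":0.073,"rx":0,"ry":0,"rz":0},
  {"dx":0,"dy":0.002,"dz":0.073,"rx":0,"ry":0,"rz":0},
])

```text
time: 2.95
position: [0.5761, 0.1682, 0.1663]
tool_rot: [0.75, 0.662, -0.003, -0.001]
ft_force: [0.3, -0.7, -0.1]
grip_width: 0.0364
```

Call:
step_arm([
  {"dx":0,"dy":0,"dz":0,"rx":0,"ry":0,"rz":0},
  {"dx":0,"dy":0,"dz":0,"rx":0,"ry":0,"rz":0},
  {"dx":0,"dy":0,"dz":0,"rx":0,"ry":0,"rz":0},
  {"dx":0,"dy":0,"dz":0,"rx":0,"ry":0,"rz":0},
  {"dx":0,"dy":0,"dz":0,"rx":0,"ry":0,"rz":0},
], gripper=0, force=6)

```text
time: 3.58
position: [0.5766, 0.1682, 0.1667]
tool_rot: [0.75, 0.662, -0.002, -0.001]
ft_force: [0.6, 0.2, 2.1]
grip_width: 0.0097
```

```bash
python3 - <<'E'
from plan import *
p,R,o=pose(); print(p,o["grip_width"],o["ft_force"])
H=np.array([.6314,.1612]); ax=np.array([np.cos(-.122),np.sin(-.122)])
def bar(th): 
    x=-.053*np.cos(th)-.145*np.sin(th); z=.012+.145*np.cos(th)-.053*np.sin(th)
    return np.r_[H+ax*x,z]
b0=bar(0.02); print(b0,bar(.6))
for th in np.linspace(.05,.65,13):
    d=R.inv().apply(bar(th)-b0); print(round(th,2),(d*1000).round(1))
E
```

```text
[0.5766 0.1682 0.1667] 0.009710903907707484 [0.6264 0.1969 2.0568]
[0.5759 0.168  0.1559] [0.5067 0.1765 0.1017]
0.05 [-0.  -4.3  1.8]
0.1 [ -0.  -11.3   5. ]
0.15 [ -0.  -18.2   8.5]
0.2 [ -0.  -24.8  12.4]
0.25 [ -0.  -31.3  16.6]
0.3 [ -0.  -37.5  21.2]
0.35 [ -0.1 -43.5  26. ]
0.4 [ -0.1 -49.3  31.2]
0.45 [ -0.1 -54.8  36.6]
0.5 [ -0.1 -60.   42.3]
0.55 [ -0.1 -64.9  48.2]
0.6 [ -0.1 -69.5  54.4]
0.65 [ -0.1 -73.8  60.8]
```

Call:
step_arm([
  {"dx":0,"dy":-0.0045,"dz":0.002,"rx":0,"ry":0,"rz":0},
  {"dx":0,"dy":-0.0115,"dz":0.005,"rx":0,"ry":0,"rz":0},
  {"dx":0,"dy":-0.018,"dz":0.0085,"rx":0,"ry":0,"rz":0},
  {"dx":0,"dy":-0.025,"dz":0.0125,"rx":0,"ry":0,"rz":0},
  {"dx":0,"dy":-0.0315,"dz":0.0165,"rx":0,"ry":0,"rz":0},
])

```text
time: 4.2
position: [0.5446, 0.1722, 0.1499]
tool_rot: [0.75, 0.662, -0.002, -0.001]
ft_force: [1.6, -1.2, 0.2]
grip_width: 0.0098
```

```bash
python3 - <<'E'
from plan import *
p,R,o=pose(); print(p,o["grip_width"],o["ft_force"])
H=np.array([.6314,.1612]); ax=np.array([np.cos(-.122),np.sin(-.122)])
def bar(th): 
    x=-.053*np.cos(th)-.145*np.sin(th); z=.012+.145*np.cos(th)-.053*np.sin(th)
    return np.r_[H+ax*x,z]
for th in np.linspace(.25,.65,9):
    d=R.inv().apply(bar(th)+[0.0007,0.0002,.0108]-p); print(round(th,2),(d*1000).round(1))
E
```

```text
[0.5446 0.1722 0.1499] 0.009770821021743021 [ 1.6201 -1.1768  0.1974]
0.25 [-0.1  0.9 -0.3]
0.3 [-0.1 -5.3  4.2]
0.35 [ -0.1 -11.3   9.1]
0.4 [ -0.1 -17.1  14.2]
0.45 [ -0.1 -22.6  19.6]
0.5 [ -0.1 -27.8  25.3]
0.55 [ -0.1 -32.7  31.3]
0.6 [ -0.1 -37.3  37.5]
0.65 [ -0.1 -41.6  43.9]
```

Call:
step_arm([
  {"dx":0,"dy":-0.005,"dz":0.004,"rx":0,"ry":0,"rz":0},
  {"dx":0,"dy":-0.0115,"dz":0.009,"rx":0,"ry":0,"rz":0},
  {"dx":0,"dy":-0.017,"dz":0.014,"rx":0,"ry":0,"rz":0},
  {"dx":0,"dy":-0.0225,"dz":0.0195,"rx":0,"ry":0,"rz":0},
  {"dx":0,"dy":-0.028,"dz":0.0255,"rx":0,"ry":0,"rz":0},
])

```text
time: 4.82
position: [0.5163, 0.1758, 0.1241]
tool_rot: [0.75, 0.662, -0.002, -0.001]
ft_force: [1.2, -0.5, 0.9]
grip_width: 0.0095
```

Call:
step_arm([
  {"dx":0,"dy":-0.0045,"dz":0.006,"rx":0,"ry":0,"rz":0},
  {"dx":0,"dy":-0.0085,"dz":0.0115,"rx":0,"ry":0,"rz":0},
  {"dx":0,"dy":-0.011,"dz":0.015,"rx":0,"ry":0,"rz":0},
  {"dx":0,"dy":-0.0135,"dz":0.018,"rx":0,"ry":0,"rz":0},
  {"dx":0,"dy":-0.0135,"dz":0.018,"rx":0,"ry":0,"rz":0},
])

```text
time: 5.45
position: [0.5076, 0.1775, 0.1077]
tool_rot: [0.75, 0.662, 0.002, 0.003]
ft_force: [4.9, 0.2, 4.7]
grip_width: 0.0097
```

```bash
python3 - <<'E'
from plan import *
p,R,o=pose(); print(p,o["grip_width"],o["ft_force"])
from rig import viewer
c=viewer.camera("scene"); crop(c,"pics/s4.png",150,60,350,230,4)
c=viewer.camera("wrist"); cv2.imwrite("pics/w4.png",c["img"])
E
```

```text
[0.5076 0.1775 0.1077] 0.00968738917187255 [4.9161 0.2319 4.6926]
```

View pics/s4.png

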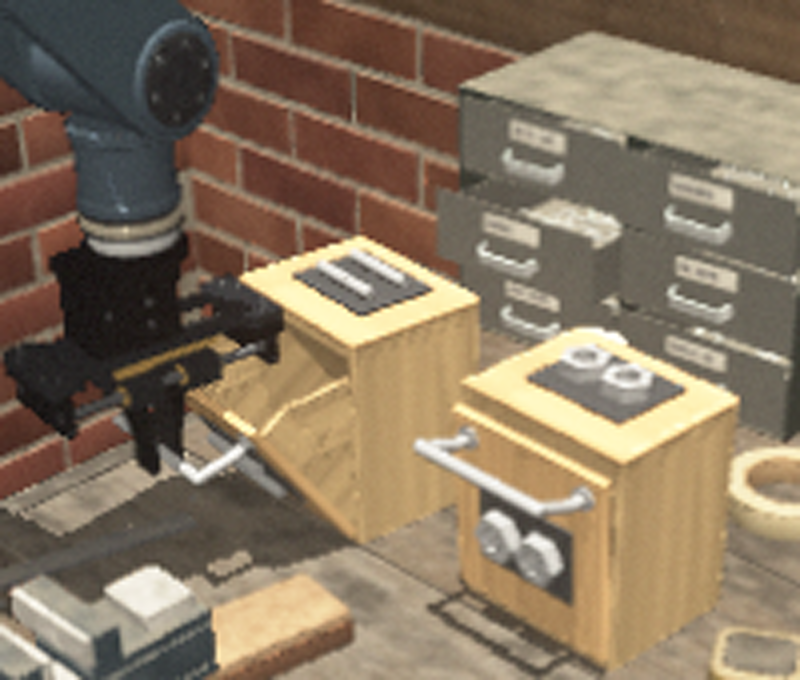

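View pics/w4.png

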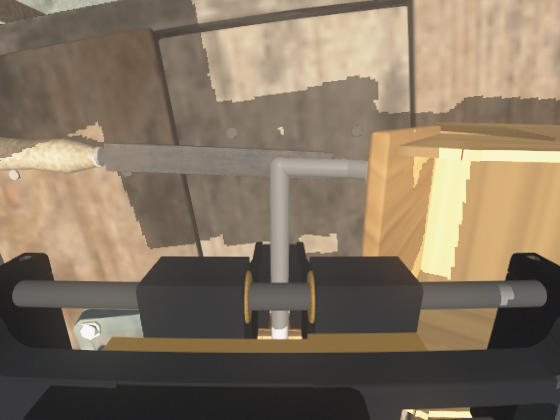

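Call:
step_arm([
  {"dx":0,"dy":0,"dz":0,"rx":0,"ry":0,"rz":0},
  {"dx":0,"dy":0,"dz":0,"rx":0,"ry":0,"rz":0},
  {"dx":0,"dy":0,"dz":0,"rx":0,"ry":0,"rz":0},
  {"dx":0,"dy":0,"dz":0,"rx":0,"ry":0,"rz":0},
  {"dx":0,"dy":0,"dz":0,"rx":0,"ry":0,"rz":0},
], gripper=0.42)

```text
time: 6.18
position: [0.5072, 0.1775, 0.1075]
tool_rot: [0.75, 0.662, 0.002, 0.002]
ft_force: [-1.1, 0.1, 0.1]
grip_width: 0.0361
```

Call:
step_arm([
  {"dx":0,"dy":0,"dz":-0.02,"rx":0,"ry":0,"rz":0},
  {"dx":0,"dy":0,"dz":-0.05,"rx":0,"ry":0,"rz":0},
  {"dx":0,"dy":0,"dz":-0.09,"rx":0,"ry":0,"rz":0},
  {"dx":0,"dy":0,"dz":-0.13,"rx":0,"ry":0,"rz":0},
  {"dx":0,"dy":0,"dz":-0.16,"rx":0,"ry":0,"rz":0},
])

```text
time: 6.8
position: [0.5065, 0.1778, 0.2693]
tool_rot: [0.75, 0.662, 0.002, 0.003]
ft_force: [0.2, -0.3, -1.2]
grip_width: 0.0366
```

```bash
python3 - <<'E'
from plan import *
from rig import viewer
c=viewer.camera("top")
P=cloud(c); d=c["depth"]
# scoop grip (brown-red) mask & aluminium
import pickle; c0=pickle.load(open("c0.pkl","rb"))["top"]
for cc in (c0,c):
    im=cc["img"].astype(int); m=(im[...,2]>im[...,0]+60)&(im[...,2]<190); m[:, :325]=0; m[:,352:]=0; m[:190]=0; m[212:]=0
    n,l,st,ce=cv2.connectedComponentsWithStats(m.astype(np.uint8)); print(st,ce)
    i=1+st[1:,4].argmax(); ys,xs=np.nonzero(l==i); Q=onz(cc,np.c_[xs,ys],.055); print(cv2.minAreaRect(Q[:,:2].astype(np.float32)))
    PP=cloud(cc); q=PP[l==i]; print(q.mean(0), q[:,2].max())
    m=(im.min(-1)>150);m[:,:345]=0;m[:,392:]=0;m[:185]=0;m[220:]=0
    n,l,st,ce=cv2.connectedComponentsWithStats(m.astype(np.uint8));i=1+st[1:,4].argmax();ys,xs=np.nonzero(l==i)
    print(st[i]); Q=onz(cc,np.c_[xs,ys],.012); print(cv2.minAreaRect(Q[:,:2].astype(np.float32)))
crop(c,"pics/t5.png",120,120,320,260,4)
print(pose()[0],pose()[2]["q"])
E
```

```text
[[     0      0    560    420 235157]
 [   333    196     16      4     43]] [[279.4889 209.5022]
 [340.4651 197.4651]]
((0.5204821825027466, -0.35263943672180176), (0.04872392117977142, 0.008681688457727432), 66.122314453125)
[ 0.5188 -0.3503  0.0638] 0.06797033530670249
[347 189  40  26 753]
((0.48944562673568726, -0.44287511706352234), (0.13207250833511353, 0.0776522159576416), 67.265380859375)
[[     0      0    560    420 235156]
 [   333    196     16      4     44]] [[279.4886 209.5022]
 [340.4773 197.5   ]]
((0.5201612114906311, -0.35249507427215576), (0.04870205000042915, 0.009268817491829395), 65.47898864746094)
[ 0.5186 -0.3502  0.0641] 0.07073709006325157
[347 189  45  31 812]
((0.4797673225402832, -0.4491220712661743), (0.15083231031894684, 0.09281329810619354), 65.02659606933594)
[0.5086 0.1782 0.273 ] [ 0.1306  0.3685  1.6205 -0.0021  1.1385  0.2556]
```

View pics/t5.png

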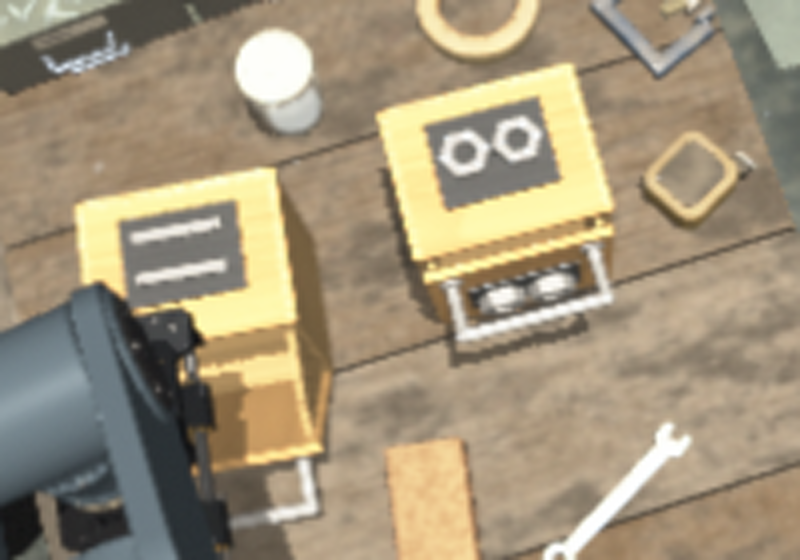

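```bash
python3 - <<'E'
from plan import *
rel([.53,-.30,.27],Rtool(-22))
E
```

```text
d mm [-471.9   80.5    3.3] rot [ 0.79 -0.2  14.88] rows: 7.7
```

Call:
step_arm([
  {"dx":-0.04,"dy":0.007,"dz":-0.01,"rx":0,"ry":0,"rz":1},
  {"dx":-0.09,"dy":0.015,"dz":-0.01,"rx":0,"ry":0,"rz":3},
  {"dx":-0.14,"dy":0.024,"dz":-0.01,"rx":0,"ry":0,"rz":5},
  {"dx":-0.19,"dy":0.032,"dz":-0.01,"rx":0,"ry":0,"rz":6},
  {"dx":-0.24,"dy":0.041,"dz":-0.01,"rx":0,"ry":0,"rz":8},
])

```text
time: 7.48
position: [0.5189, -0.0665, 0.2826]
tool_rot: [0.794, 0.608, 0.006, 0.004]
ft_force: [1.5, -0.1, -0.3]
grip_width: 0.0365
```

```bash
python3 - <<'E'
from plan import *
rel([.53,-.30,.27],Rtool(-22))
E
```

```text
d mm [-222.5   71.7   12.7] rot [ 0.73 -0.27  6.82] rows: 3.7
```

Call:
step_arm([
  {"dx":-0.05,"dy":0.016,"dz":0.002,"rx":0,"ry":0,"rz":2},
  {"dx":-0.1,"dy":0.032,"dz":0.005,"rx":0.7,"ry":0,"rz":4},
  {"dx":-0.15,"dy":0.048,"dz":0.01,"rx":0.7,"ry":0,"rz":6},
  {"dx":-0.2,"dy":0.064,"dz":0.012,"rx":0.7,"ry":0,"rz":7},
  {"dx":-0.222,"dy":0.072,"dz":0.012,"rx":0.7,"ry":0,"rz":7},
], gripper=0.6)

```text
time: 8.1
position: [0.53, -0.3022, 0.2696]
tool_rot: [0.831, 0.557, 0.002, -0.002]
ft_force: [0.6, -0.2, -0.7]
grip_width: 0.0519
```

```bash
python3 - <<'E'
from plan import *
from rig import viewer
import pickle
p,R,o=pose();print(p,o["q"],o["joint_velocities"])
c=viewer.camera("wrist"); cv2.imwrite("pics/w5.png",c["img"]); pickle.dump(c,open("cw5.pkl","wb"))
c=viewer.camera("top"); crop(c,"pics/t6.png",120,120,320,260,4); pickle.dump(c,open("ct6.pkl","wb"))
c=viewer.camera("scene"); crop(c,"pics/s6.png",190,110,350,230,5); pickle.dump(c,open("cs6.pkl","wb"))
E
```

```text
[ 0.53   -0.3022  0.2696] [-0.7033  0.478   1.4389  0.0047  1.2267 -0.3152] [-0.1911  0.128  -0.239   0.0235  0.1445 -0.2189]
```

View pics/w5.png

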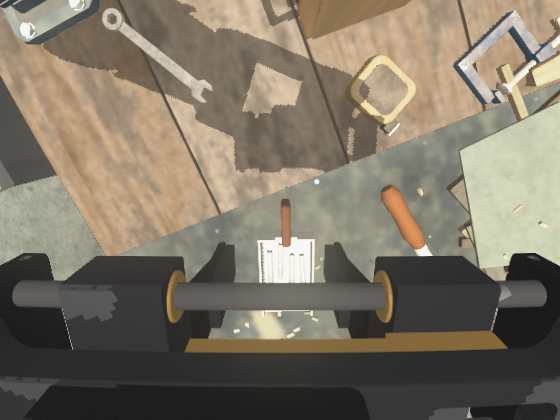

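View pics/t6.png

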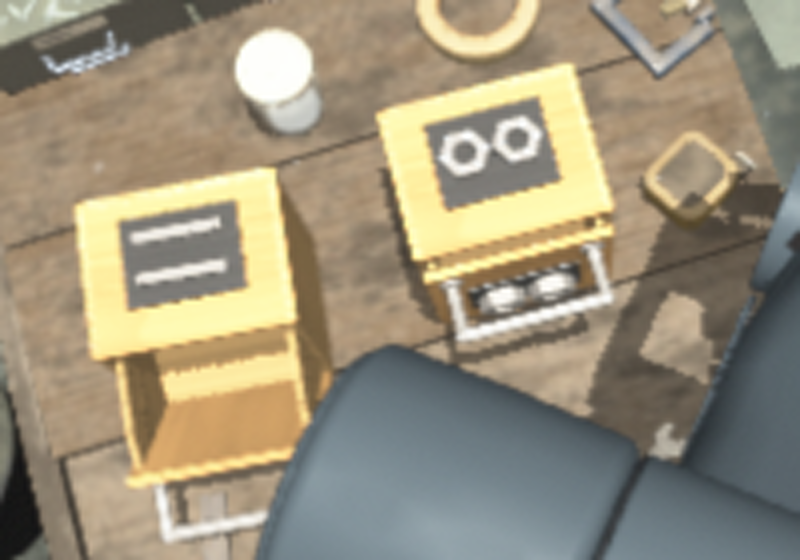

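View pics/s6.png

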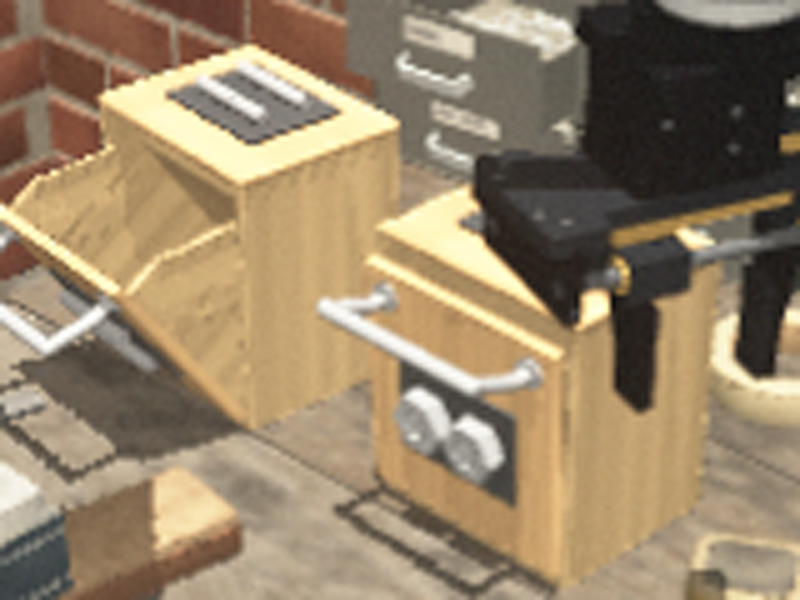

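```bash
python3 - <<'E'
from plan import *
from rig import viewer
c=viewer.camera("wrist"); 
crop(c,"pics/w6.png",240,180,340,320,5)
im=c["img"].astype(int); m=(im[...,2]>im[...,0]+45); m[:,:270]=0;m[:,300:]=0;m[:190]=0;m[255:]=0
n,l,st,ce=cv2.connectedComponentsWithStats(m.astype(np.uint8));i=1+st[1:,4].argmax();print(st[i])
ys,xs=np.nonzero(l==i)
P=cloud(c); q=P[l==i]; top=q[q[:,2]>.057]; print(len(q),len(top),top[:,2].mean())
print(cv2.minAreaRect(top[:,:2].astype(np.float32)))
d=top[:,:2]-top[:,:2].mean(0); w,v=np.linalg.eigh(d.T@d); print(v[:,1],np.degrees(np.arctan2(v[1,1],v[0,1])))
e=d@v[:,1]; print(e.min(),e.max())
E
```

```text
[282 208   9  41 348]
348 348 0.0642624901840047
((0.5359960198402405, -0.30099546909332275), (0.15437524020671844, 0.010137326084077358), 68.99150848388672)
[0.3516 0.9362] 69.4168117342213
-0.027696926517289694 0.1267066098404103
```

View pics/w6.png

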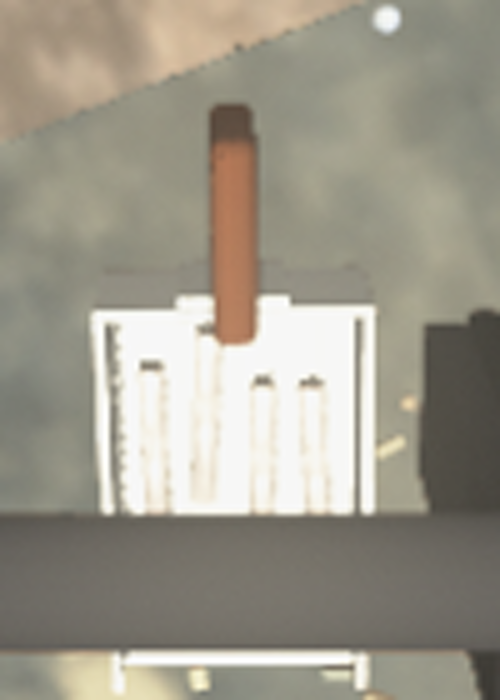

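```bash
python3 - <<'E'
from plan import *
from rig import viewer
c=viewer.camera("wrist")
f=lambda x,y:(240+x/5-.4,180+y/5-.4)
Q=onz(c,[f(232,137),f(237,342)],.064); print(Q, np.linalg.norm(Q[1]-Q[0]))
d=Q[0]-Q[1]; print(np.degrees(np.arctan2(d[1],d[0])))
W=onz(c,[f(92,312),f(376,310)],.034);print("backwall",W,W.mean(0)); d=W[0]-W[1]; print(np.degrees(np.arctan2(d[1],d[0])))
mid=Q.mean(0)
n=np.array([np.cos(np.radians(-110.8)),np.sin(np.radians(-110.8)),0])
g=Q[0]+n*.023; g[2]=.046; print("grip pt",g, Q[1]-n*.032)
p,R,o=pose();print(p,np.degrees(o["q"]))
Rt=Rtool(-20.8,40); z=Rt.apply([0,0,1])
for s in (.12,0): print(g-z*s); rel(g-z*s,Rt)
E
```

```text
[[ 0.5277 -0.3218  0.064 ]
 [ 0.5092 -0.3716  0.064 ]] 0.05313970961040276
69.55355127821242
backwall [[ 0.472  -0.3613  0.034 ]
 [ 0.543  -0.3895  0.034 ]] [ 0.5075 -0.3754  0.034 ]
158.31280699942835
grip pt [ 0.5196 -0.3433  0.046 ] [ 0.5205 -0.3417  0.064 ]
[ 0.5302 -0.2976  0.2704] [-39.9707  27.1943  82.6623   0.3269  70.3237 -17.9752]
[ 0.547  -0.2712  0.1379]
d mm [ 29.9   5.8 132.6] rot [ -0.53 -40.35  -1.23] rows: 3.8
[ 0.5196 -0.3433  0.046 ]
d mm [-47.7   7.7 224.1] rot [ -0.53 -40.35  -1.23] rows: 3.8
```

Call:
step_arm([
  {"dx":0.01,"dy":0.001,"dz":0.01,"rx":0,"ry":-8,"rz":0},
  {"dx":0.02,"dy":0.003,"dz":0.03,"rx":0,"ry":-16,"rz":0},
  {"dx":0.03,"dy":0.005,"dz":0.05,"rx":0,"ry":-24,"rz":0},
  {"dx":0.03,"dy":0.006,"dz":0.08,"rx":0,"ry":-32,"rz":0},
  {"dx":0.03,"dy":0.006,"dz":0.1,"rx":-0.5,"ry":-40,"rz":-1},
], gripper=0.6)

```text
time: 8.98
position: [0.5475, -0.2688, 0.1703]
tool_rot: [0.774, 0.534, -0.28, 0.194]
ft_force: [-0.8, 0.7, 0.1]
grip_width: 0.0524
```

```bash
python3 - <<'E'
from plan import *
from rig import viewer
g=np.array([.5195,-.3445,.045])
p,R,o=pose();print(p,np.degrees(o["q"]),o["ft_force"])
Rt=Rtool(-20.8,40); z=Rt.apply([0,0,1])
for s in (.06,0): print(g-z*s); rel(g-z*s,Rt)
c=viewer.camera("scene"); crop(c,"pics/s7.png",270,120,430,340,3)
c=viewer.camera("wrist"); cv2.imwrite("pics/w7.png",c["img"])
E
```

```text
[ 0.5475 -0.2688  0.1703] [-19.3169  39.8996  89.0723 -46.5781  61.9072  28.3683] [-0.7884  0.6772  0.0935]
[ 0.5332 -0.3084  0.091 ]
d mm [18.5  0.6 88. ] rot [ 0.08 -0.14 -0.05] rows: 1.4
[ 0.5195 -0.3445  0.045 ]
d mm [ 18.4   0.5 148. ] rot [ 0.08 -0.14 -0.05] rows: 2.4
```

View pics/s7.png

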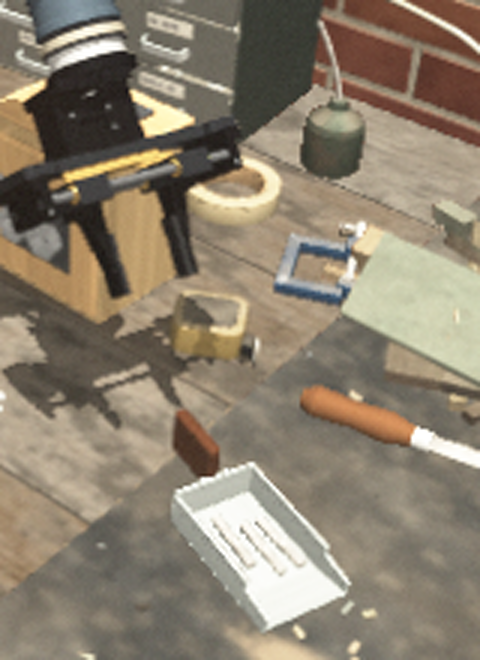

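View pics/w7.png

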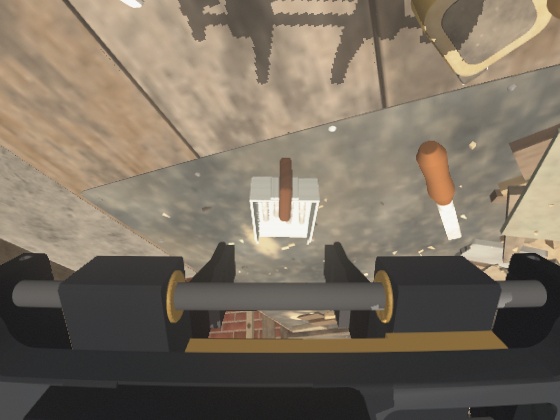

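Call:
step_arm([
  {"dx":0.01,"dy":0,"dz":0.02,"rx":0,"ry":0,"rz":0},
  {"dx":0.0185,"dy":0.0005,"dz":0.045,"rx":0,"ry":0,"rz":0},
  {"dx":0.0185,"dy":0.0005,"dz":0.07,"rx":0,"ry":0,"rz":0},
  {"dx":0.0185,"dy":0.0005,"dz":0.09,"rx":0,"ry":0,"rz":0},
  {"dx":0.0185,"dy":0.0005,"dz":0.098,"rx":0,"ry":0,"rz":0},
], gripper=0.6)

```text
time: 9.7
position: [0.5273, -0.3123, 0.0786]
tool_rot: [0.774, 0.536, -0.281, 0.188]
ft_force: [-0.8, -0.1, 0.3]
grip_width: 0.0525
```

```bash
python3 - <<'E'
from plan import *
from rig import viewer
g=np.array([.5195,-.3445,.045])
p,R,o=pose();print(p,np.degrees(o["q"]),o["ft_force"])
Rt=Rtool(-20.8,40); z=Rt.apply([0,0,1])
rel(g,Rt)
c=viewer.camera("wrist"); cv2.imwrite("pics/w8.png",c["img"])
E
```

```text
[ 0.5273 -0.3123  0.0786] [-23.9619  47.4868  92.0621 -53.0252  52.7946  34.686 ] [-0.7541 -0.1296  0.2948]
d mm [-3.9  4.5 46.8] rot [-0.42 -0.44  0.33] rows: 0.8
```

View pics/w8.png

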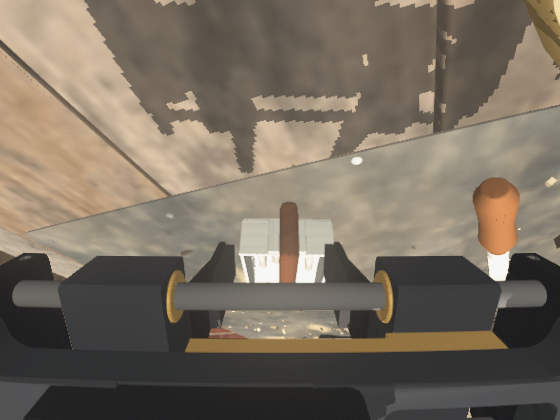

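Call:
step_arm([
  {"dx":-0.002,"dy":0.002,"dz":0.005,"rx":0,"ry":0,"rz":0},
  {"dx":-0.004,"dy":0.0045,"dz":0.015,"rx":-0.4,"ry":-0.4,"rz":0.3},
  {"dx":-0.004,"dy":0.0045,"dz":0.027,"rx":-0.4,"ry":-0.4,"rz":0.3},
  {"dx":-0.004,"dy":0.0045,"dz":0.039,"rx":-0.4,"ry":-0.4,"rz":0.3},
  {"dx":-0.004,"dy":0.0045,"dz":0.047,"rx":-0.4,"ry":-0.4,"rz":0.3},
], gripper=0.6)

```text
time: 10.38
position: [0.5187, -0.3451, 0.0435]
tool_rot: [0.773, 0.534, -0.282, 0.193]
ft_force: [-0.8, 0.0, 0.1]
grip_width: 0.0521
```

```bash
python3 - <<'E'
from plan import *
from rig import viewer
g=np.array([.5195,-.3445,.045])
p,R,o=pose();print(p,o["ft_force"])
Rt=Rtool(-20.8,40)
rel(g,Rt)
c=viewer.camera("wrist"); cv2.imwrite("pics/w9.png",c["img"])
c=viewer.camera("scene"); crop(c,"pics/s9.png",270,180,400,340,4)
E
```

```text
[ 0.5187 -0.3451  0.0435] [-0.8018  0.0478  0.0644]
d mm [-0.3  0.5 -1.6] rot [-0.11 -0.05  0.08] rows: 0.0
```

View pics/w9.png

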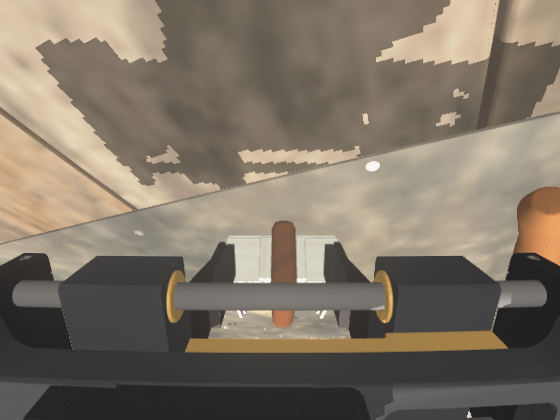

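View pics/s9.png

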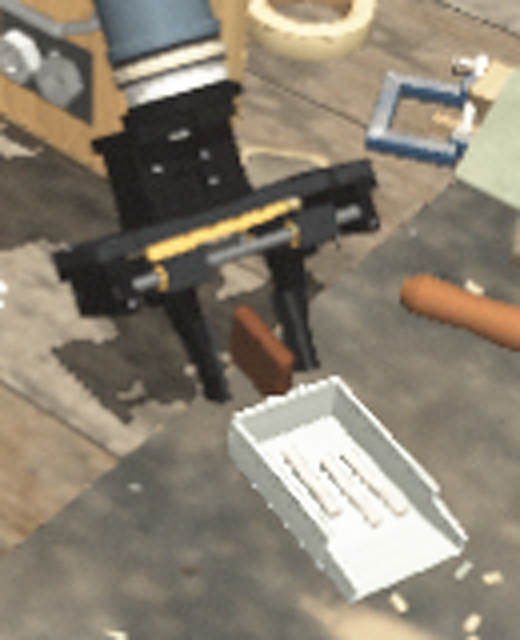

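Call:
step_arm([
  {"dx":0,"dy":0.001,"dz":0,"rx":0,"ry":0,"rz":0},
  {"dx":0,"dy":0.001,"dz":0,"rx":0,"ry":0,"rz":0},
  {"dx":0,"dy":0.001,"dz":0,"rx":0,"ry":0,"rz":0},
  {"dx":0,"dy":0.001,"dz":0,"rx":0,"ry":0,"rz":0},
  {"dx":0,"dy":0.001,"dz":0,"rx":0,"ry":0,"rz":0},
], gripper=0, force=20)

```text
time: 11.1
position: [0.5198, -0.3454, 0.0436]
tool_rot: [0.773, 0.534, -0.282, 0.193]
ft_force: [0.2, -0.4, 0.4]
grip_width: 0.0119
```

Call:
step_arm([
  {"dx":0,"dy":0,"dz":0,"rx":0,"ry":0,"rz":0},
  {"dx":0,"dy":0,"dz":0,"rx":0,"ry":0,"rz":0},
  {"dx":0,"dy":0,"dz":0,"rx":0,"ry":0,"rz":0},
  {"dx":0,"dy":0,"dz":0,"rx":0,"ry":0,"rz":0},
  {"dx":0,"dy":0,"dz":0,"rx":0,"ry":0,"rz":0},
], gripper=0, force=60)

```text
time: 11.72
position: [0.5198, -0.3454, 0.0436]
tool_rot: [0.773, 0.534, -0.282, 0.193]
ft_force: [-0.0, -1.1, -0.2]
grip_width: 0.0116
```

```bash
python3 - <<'E'
from plan import *
import pickle
p,R,o=pose();print(p,o["ft_force"],o["moment"],o["grip_width"])
pickle.dump((p,R.as_quat()),open("grasp.pkl","wb"))
print(R.as_matrix())
for dz in (.05,.1,.15): print(R.inv().apply([0,0,dz])*1000)
E
```

```text
[ 0.5198 -0.3454  0.0436] [-0.0114 -1.1287 -0.1996] [ 0.2525 -0.159   0.0193] 0.011579156556444634
[[ 0.2709  0.9348 -0.2296]
 [ 0.7172 -0.3551 -0.5996]
 [-0.6421 -0.0022 -0.7666]]
[-32.1046  -0.11   -38.3313]
[-64.2091  -0.22   -76.6625]
[ -96.3137   -0.33   -114.9938]
```

Lift slowly by 50 mm and check that the scoop stays level.

Call:
step_arm([
  {"dx":-0.003,"dy":0,"dz":-0.004,"rx":0,"ry":0,"rz":0},
  {"dx":-0.008,"dy":0,"dz":-0.01,"rx":0,"ry":0,"rz":0},
  {"dx":-0.016,"dy":0,"dz":-0.019,"rx":0,"ry":0,"rz":0},
  {"dx":-0.024,"dy":0,"dz":-0.029,"rx":0,"ry":0,"rz":0},
  {"dx":-0.032,"dy":0,"dz":-0.038,"rx":0,"ry":0,"rz":0},
])

```text
time: 12.35
position: [0.52, -0.3456, 0.0946]
tool_rot: [0.773, 0.534, -0.282, 0.193]
ft_force: [0.6, 1.0, -2.8]
grip_width: 0.0112
```

```bash
python3 - <<'E'
from plan import *
from rig import viewer
p,R,o=pose();print(p,o["ft_force"],o["moment"],o["grip_width"])
rel(p+[0,0,.17],Rtool(-20.8,40))
c=viewer.camera("scene"); crop(c,"pics/s10.png",270,180,400,340,4)
E
```

```text
[ 0.52   -0.3456  0.0946] [ 0.6072  1.0451 -2.7698] [ 0.6891 -0.2007 -0.0133] 0.01119458615127965
d mm [-109.2   -0.2 -130.3] rot [-0.06 -0.05  0.05] rows: 2.7
```

View pics/s10.png

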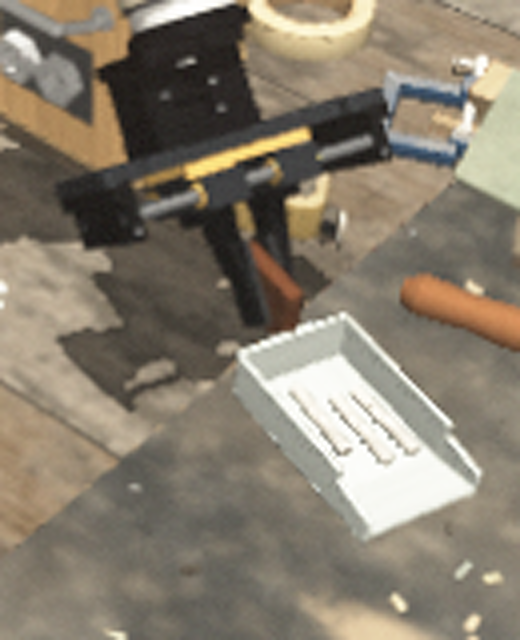

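```bash
cat > tilt.py <<'E'
from plan import *
from rig import viewer
def floor():
    p,R,o=pose()
    for n in("scene","top"):
        c=viewer.camera(n); P=cloud(c).reshape(-1,3)
        h=R.apply([0,1,0]); nose=np.array([h[1],-h[0],0]); nose/=np.linalg.norm(nose); lat=np.array([h[0],h[1],0])/np.hypot(h[0],h[1])
        q=P-p; a=q@nose; b=q@lat
        m=(c["depth"].ravel()>0)&(a>.04)&(a<.12)&(abs(b)<.03)&(abs(q[:,2]+.044)<.04)
        a=a[m];b=b[m];z=q[m,2]
        for _ in range(4):
            A=np.c_[a,b,np.ones(len(a))]; s=np.linalg.lstsq(A,z,rcond=None)[0]; r=z-A@s; k=abs(r)<.004; a,b,z=a[k],b[k],z[k]
        print(n,len(z),"pitch deg (nose up +)",np.degrees(np.arctan(s[0])).round(2),"roll",np.degrees(np.arctan(s[1])).round(2),"z at origin",(s[0]*.088+s[2]).round(4), "rms",r.std().round(4))
if __name__=="__main__": floor()
E
python3 tilt.py
```

```text
scene 335 pitch deg (nose up +) 2.27 roll 2.2 z at origin -0.0365 rms 0.002
top 244 pitch deg (nose up +) 2.9 roll -2.54 z at origin -0.036 rms 0.0021
```

```bash
cat > kin.py <<'E'
from plan import *
from scipy.optimize import least_squares
def fk(q,k):
    h,a,b,L,e,f=k
    R=Ro.from_euler('ZY',[q[0],q[1]]); p=np.array([0,0,h])+R.apply([e,0,a])
    R=R*Ro.from_euler('Y',q[2]); p=p+R.apply([f,0,b])
    R=R*Ro.from_euler('ZYZ',[k4*q[3],q[4],q[5]+np.pi/2]); return p+R.apply([0,0,L]),R
k4=1
D=[([1.1435,.528,1.4332,0,1.1814,-.1785],[.1537,.6055,.2411]),([.1306,.3685,1.6205,-.0021,1.1385,.2556],[.5086,.1782,.2730]),
(np.radians([-39.9707,27.1943,82.6623,.3269,70.3237,-17.9752]),[.5302,-.2976,.2704]),
(np.radians([-19.3169,39.8996,89.0723,-46.5781,61.9072,28.3683]),[.5475,-.2688,.1703]),
([.1378,.4131,1.4595,-.002,1.2706,.205],[.555,.1885,.3009]),
(np.radians([-23.9619,47.4868,92.0621,-53.0252,52.7946,34.686]),[.5273,-.3123,.0786])]
def fit():
    o=pose()[2]; DD=D+[(o["q"],o["position"])]
    res=least_squares(lambda k:np.concatenate([fk(q,k)[0]-np.array(p) for q,p in DD]),[.3,.4,.4,.25,0,0])
    return res.x,abs(res.fun).max()
LO=np.array([-3.08,-.75,.22,-1.43,0,-2.85]);HI=np.array([3.08,2.2,2.44,4.57,2.65,2.85])
def ik(p,R,k,q0):
    def f(q):
        pp,RR=fk(q,k); return np.r_[(pp-p)*10,(R.inv()*RR).as_rotvec()]
    r=least_squares(f,np.clip(q0,LO+1e-6,HI-1e-6),bounds=(LO,HI)); return r.x,np.abs(r.fun).max()
E
python3 - <<'E'
import kin; from kin import *
for s in(1,-1):
    kin.k4=s; k,e=fit(); print(s,k,e)
    p,R,o=pose(); print((R.inv()*fk(o["q"],k)[1]).as_rotvec(degrees=True))
E
```

```text
1 [0.1194 0.6673 0.2491 0.1206 0.1353 0.1839] 0.11054439812730639
[ 0. -0. -0.]
-1 [-0.0816  0.7705  0.064  -0.0946  0.3109  0.2747] 0.11154483426675406
[45.7751 72.0017 66.8091]
```

```bash
sed -i 's/    h,a,b,L,e,f=k/    h,a,b,L,e,f,r0,w,wx,wy=k/; s/p=np.array(\[0,0,h\])+R.apply(\[e,0,a\])/p=Ro.from_euler("Z",q[0]).apply([r0,0,h])+R.apply([e,0,a])/; s/return p+R.apply(\[0,0,L\]),R/return p+R.apply([wx,wy,L]),R/; s/\[.3,.4,.4,.25,0,0\])/[.3,.4,.4,.25,0,0,0,0,0,0])/' kin.py
python3 - <<'E'
import kin; from kin import *
k,e=fit(); print(k,e)
DD=D+[(pose()[2]["q"],pose()[2]["position"])]
for q,p in DD: print((fk(q,k)[0]-p)*1000)
E
```

```text
[ 0.1936  0.7986  0.3665  0.2472 -0.1729  0.3597  0.1744  1.6913  0.1102
  0.0008] 0.027026477145894456
[ 0.4373 -4.9241 10.2026]
[-5.1501 -5.1881  3.3917]
[-21.6349  10.2432   3.2565]
[  5.6974  -3.3877 -23.6396]
[27.0265  0.5174 -6.2448]
[ 3.1706 -2.7619  9.1015]
[-4.521   0.1913  3.9322]
```

```bash
sed -i 's/apply(\[r0,0,h\])/apply([r0,w,h])/; s/R.apply(\[wx,wy,L\])/R.apply([0,0,L])/; s/R.apply(\[f,0,b\])/R.apply([f,wy,b])/' kin.py
python3 - <<'E'
import kin; from kin import *
k,e=fit(); print(k,e)
H=np.array([.6314,.1612]); a=-.122; ax=np.array([np.cos(a),np.sin(a)])
q0=pose()[2]["q"]; print(np.degrees(q0))
def nosepose(xc,z,tip,dh=0,grasp=40):
    # nose at hinge-frame x xc; scoop nose heading = -7+dh deg
    hd=np.radians(-7+dh); n=np.array([np.cos(hd),np.sin(hd)]); t=np.radians(tip)
    off=-.160*np.cos(t)+.035*np.sin(t); dz=.160*np.sin(t)+.035*np.cos(t)
    xy=H+ax*xc+n*off; return np.r_[xy,z+dz],Rtool(-7+dh+90,grasp-tip)
for (tip,dh,z) in [(0,0,.2),(15,0,.2),(25,0,.2),(40,0,.18),(60,0,.155),(70,0,.155),(0,30,.2),(60,30,.155),(0,-40,.2),(60,-40,.155)]:
    p,R=nosepose(-.045,z,tip,dh); q,er=ik(p,R,k,q0); print(tip,dh,p,np.degrees(q).round(0),er.round(4))
E
```

```text
[ 0.2742  0.588   0.3916  0.2865  0.0002  0.1141 -0.0001 -1.6157  0.
  1.7267] 4.5617397332553544e-05
[-27.0003  46.1235  91.933  -54.1827  51.9378  32.4462]
0 0 [0.4279 0.1862 0.235 ] [ 20.  16. 127. -82.  17.  14.] 0.0268
15 0 [0.4423 0.1844 0.2752] [ 15.  10. 115. -17.  33. -56.] 0.0
25 0 [0.4575 0.1825 0.2993] [ 12.  11. 105.  -6.  50. -68.] 0.0
40 0 [0.4874 0.1789 0.3097] [  8.  17.  92.   0.  70. -75.] 0.0
60 0 [0.5374 0.1727 0.3111] [  4.  30.  74.   4.  96. -79.] 0.0
70 0 [0.5651 0.1693 0.3173] [  3.  36.  64.   5. 109. -79.] 0.0
0 30 [0.4395 0.1042 0.235 ] [ -10.   11.  128.   48.   19. -163.] 0.1506
60 30 [0.541  0.1473 0.3111] [   7.   30.   74.   -6.   96. -106.] 0.0
0 -40 [0.4776 0.2837 0.235 ] [ 38.  30.  97. -48.  59.  23.] 0.0
60 -40 [0.5528 0.203  0.3111] [  2.  28.  77.  15.  88. -43.] 0.0
```

```bash
cat > path.py <<'E'
import kin; from kin import *
k=np.array([ 0.2742,0.588,0.3916,0.2865,0.0002,0.1141,-0.0001,-1.6157,0.,1.7267])
k,_=fit()
H=np.array([.6314,.1612]); a=-.122; ax=np.array([np.cos(a),np.sin(a)])
def nosepose(xc,z,tip,dh=0,grasp=40,yc=0):
    hd=np.radians(-7+dh); n=np.array([np.cos(hd),np.sin(hd)]); t=np.radians(tip)
    off=-.160*np.cos(t)+.035*np.sin(t); dz=.160*np.sin(t)+.035*np.cos(t)
    xy=H+ax*xc+n*off+yc*np.array([-ax[1],ax[0]]); return np.r_[xy,z+dz],Rtool(-7+dh+90,grasp-tip)
def check(W,q0,n=5):
    p0,R0,_=pose()
    for (p,R) in W:
        rv=(R0.inv()*R).as_rotvec()
        for s in np.linspace(0,1,n+1)[1:]:
            q,e=ik(p0+(p-p0)*s,R0*Ro.from_rotvec(rv*s),k,q0); 
            print((p0+(p-p0)*s).round(3),np.degrees(q).round(0),"dq",np.degrees(abs(q-q0)).max().round(0),"err",e.round(4)); q0=q
        print("--"); p0,R0=p,R
E
python3 - <<'E'
from path import *
q0=pose()[2]["q"]; p=pose()[0]
W=[(np.r_[p[:2],.30],Rtool(-20.8,40)),(np.array([.53,-.20,.33]),Rtool(25,40)),(np.array([.50,0.,.34]),Rtool(60,35)),nosepose(-.045,.23,20)]
check(W,q0)
E
```

```text
[ 0.52  -0.346  0.136] [-27.  42.  91. -52.  55.  28.] dq 4.0 err 0.0
[ 0.52  -0.346  0.177] [-27.  39.  90. -49.  57.  24.] dq 4.0 err 0.0
[ 0.52  -0.346  0.218] [-27.  36.  89. -47.  61.  20.] dq 4.0 err 0.0
[ 0.52  -0.346  0.259] [-27.  32.  87. -45.  64.  16.] dq 4.0 err 0.0
[ 0.52  -0.346  0.3  ] [-27.  30.  85. -44.  68.  12.] dq 4.0 err 0.0
--
[ 0.522 -0.317  0.306] [-25.  27.  89. -45.  62.   8.] dq 6.0 err 0.0
[ 0.524 -0.288  0.312] [-23.  24.  94. -46.  57.   4.] dq 6.0 err 0.0
[ 0.526 -0.258  0.318] [-21.  21.  98. -47.  51.  -1.] dq 5.0 err 0.0
[ 0.528 -0.229  0.324] [-20.  18. 101. -47.  46.  -6.] dq 5.0 err 0.0
[ 0.53 -0.2   0.33] [-18.  15. 104. -46.  40. -13.] dq 7.0 err 0.0
--
[ 0.524 -0.16   0.332] [-16.  13. 107. -44.  38. -18.] dq 5.0 err 0.0
[ 0.518 -0.12   0.334] [-13.  11. 109. -40.  36. -24.] dq 6.0 err 0.0
[ 0.512 -0.08   0.336] [-11.   9. 111. -37.  34. -31.] dq 7.0 err 0.0
[ 0.506 -0.04   0.338] [ -8.   7. 112. -32.  33. -38.] dq 7.0 err 0.0
[0.5  0.   0.34] [ -5.   6. 112. -27.  33. -45.] dq 7.0 err 0.0
--
[0.49  0.037 0.336] [ -1.   5. 112. -23.  35. -50.] dq 5.0 err 0.0
[0.48  0.073 0.331] [  2.   6. 111. -19.  38. -55.] dq 4.0 err 0.0
[0.47  0.11  0.327] [  6.   6. 110. -16.  41. -58.] dq 4.0 err 0.0
[0.46  0.147 0.322] [ 10.   7. 109. -12.  44. -62.] dq 4.0 err 0.0
[0.449 0.184 0.318] [ 13.   8. 107.  -9.  46. -65.] dq 3.0 err 0.0
--
```

Call:
step_arm([
  {"dx":-0.01,"dy":0,"dz":-0.012,"rx":0,"ry":0,"rz":0},
  {"dx":-0.032,"dy":0,"dz":-0.038,"rx":0,"ry":0,"rz":0},
  {"dx":-0.06,"dy":0,"dz":-0.072,"rx":0,"ry":0,"rz":0},
  {"dx":-0.09,"dy":0,"dz":-0.107,"rx":0,"ry":0,"rz":0},
  {"dx":-0.115,"dy":0,"dz":-0.137,"rx":0,"ry":0,"rz":0},
])

```text
time: 13.12
position: [0.52, -0.3458, 0.2758]
tool_rot: [0.774, 0.533, -0.281, 0.194]
ft_force: [0.5, 0.1, -3.1]
grip_width: 0.0117
```

```bash
cat > go.py <<'E'
from path import *
import sys
def go(p1,R1):
    p0,R0,o=pose(); print("at",p0,"F",o["ft_force"].round(1),"grip",round(o["grip_width"],4)); return rel(p1,R1,p0,R0)
E
python3 - <<'E'
from go import *
go(np.array([.53,-.20,.33]),Rtool(25,40))
go(np.array([.525,-.27,.315]),Rtool(2,40))
E
python3 tilt.py
```

```text
at [ 0.52   -0.3458  0.2758] F [ 0.5  0.1 -3.1] grip 0.0117
d mm [  72.4  -42.4 -131.4] rot [-29.42  -0.04 -35.14] rows: 4.3
at [ 0.52   -0.3458  0.2758] F [ 0.5  0.1 -3.1] grip 0.0117
d mm [ 30.5 -22.2 -76.7] rot [-14.64  -0.05 -17.51] rows: 2.1
scene 297 pitch deg (nose up +) 3.73 roll -2.74 z at origin -0.0355 rms 0.002
top 284 pitch deg (nose up +) 5.19 roll -1.74 z at origin -0.0271 rms 0.0022
```

Call:
step_arm([
  {"dx":0.003,"dy":-0.002,"dz":-0.008,"rx":-1.5,"ry":0,"rz":-1.8},
  {"dx":0.01,"dy":-0.007,"dz":-0.024,"rx":-4.5,"ry":0,"rz":-5.4},
  {"dx":0.017,"dy":-0.012,"dz":-0.042,"rx":-8,"ry":0,"rz":-9.5},
  {"dx":0.024,"dy":-0.017,"dz":-0.06,"rx":-11.5,"ry":0,"rz":-13.7},
  {"dx":0.031,"dy":-0.022,"dz":-0.078,"rx":-15,"ry":0,"rz":-17.8},
])

```text
time: 13.85
position: [0.5261, -0.2683, 0.3171]
tool_rot: [0.649, 0.679, -0.235, 0.25]
ft_force: [-0.0, 0.1, -3.0]
grip_width: 0.0119
```

```bash
python3 - <<'E'
from go import *
go(np.array([.53,-.20,.33]),Rtool(25,40))
E
```

```text
at [ 0.5261 -0.2683  0.3171] F [-0.   0.1 -3. ] grip 0.0119
d mm [ 43.7   7.2 -53.7] rot [-14.13   0.25 -17.2 ] rows: 2.1
```

Call:
step_arm([
  {"dx":0.008,"dy":0.001,"dz":-0.01,"rx":-2.8,"ry":0,"rz":-3.4},
  {"dx":0.017,"dy":0.003,"dz":-0.021,"rx":-5.6,"ry":0,"rz":-6.8},
  {"dx":0.026,"dy":0.004,"dz":-0.032,"rx":-8.5,"ry":0,"rz":-10.2},
  {"dx":0.035,"dy":0.006,"dz":-0.043,"rx":-11.3,"ry":0,"rz":-13.7},
  {"dx":0.044,"dy":0.007,"dz":-0.054,"rx":-14.1,"ry":0.2,"rz":-17.2},
])

```text
time: 14.48
position: [0.528, -0.198, 0.3278]
tool_rot: [0.503, 0.794, -0.185, 0.286]
ft_force: [-0.0, 0.0, -2.4]
grip_width: 0.0116
```

```bash
python3 - <<'E'
from go import *
go(np.array([.515,-.10,.335]),Rtool(43,38))
E
python3 tilt.py
```

```text
at [ 0.528  -0.198   0.3278] F [-0.   0.  -2.4] grip 0.0116
d mm [ 67.6  30.  -66. ] rot [-11.41   1.78 -13.67] rows: 1.7
scene 125 pitch deg (nose up +) 4.15 roll -11.1 z at origin -0.0307 rms 0.0019
top 357 pitch deg (nose up +) 1.73 roll -3.06 z at origin -0.0358 rms 0.002
```

Call:
step_arm([
  {"dx":0.013,"dy":0.006,"dz":-0.013,"rx":-2.3,"ry":0.4,"rz":-2.7},
  {"dx":0.027,"dy":0.012,"dz":-0.026,"rx":-4.6,"ry":0.7,"rz":-5.4},
  {"dx":0.041,"dy":0.018,"dz":-0.04,"rx":-6.9,"ry":1.1,"rz":-8.2},
  {"dx":0.054,"dy":0.024,"dz":-0.053,"rx":-9.1,"ry":1.4,"rz":-10.9},
  {"dx":0.068,"dy":0.03,"dz":-0.066,"rx":-11.4,"ry":1.8,"rz":-13.7},
])

```text
time: 15.2
position: [0.5134, -0.0991, 0.3337]
tool_rot: [0.377, 0.867, -0.131, 0.297]
ft_force: [0.1, 0.6, -2.7]
grip_width: 0.0118
```

```bash
python3 - <<'E'
from go import *
go(np.array([.495,0,.34]),Rtool(60,35))
E
```

```text
at [ 0.5134 -0.0991  0.3337] F [ 0.1  0.6 -2.7] grip 0.0118
d mm [ 63.3  54.  -57.3] rot [-10.25   2.8  -13.65] rows: 1.6
```

Call:
step_arm([
  {"dx":0.013,"dy":0.011,"dz":-0.011,"rx":-2,"ry":0.6,"rz":-2.7},
  {"dx":0.025,"dy":0.022,"dz":-0.023,"rx":-4.1,"ry":1.1,"rz":-5.5},
  {"dx":0.038,"dy":0.032,"dz":-0.034,"rx":-6.2,"ry":1.7,"rz":-8.2},
  {"dx":0.051,"dy":0.043,"dz":-0.046,"rx":-8.2,"ry":2.2,"rz":-10.9},
  {"dx":0.063,"dy":0.054,"dz":-0.057,"rx":-10.3,"ry":2.8,"rz":-13.7},
])

```text
time: 15.82
position: [0.4938, 0.0, 0.3384]
tool_rot: [0.246, 0.922, -0.078, 0.288]
ft_force: [0.2, 0.2, -2.1]
grip_width: 0.0115
```

```bash
python3 - <<'E'
from go import *
p1,R1=nosepose(-.045,.23,20)
print(p1)
go(np.array([.473,.095,.33]),Rtool(72,28))
E
```

```text
[0.4494 0.1835 0.3176]
at [0.4938 0.     0.3384] F [ 0.2  0.2 -2.1] grip 0.0115
d mm [ 58.4  72.  -30.5] rot [ -6.32   6.72 -10.07] rows: 1.6
```

Call:
step_arm([
  {"dx":0.012,"dy":0.014,"dz":-0.006,"rx":-1.3,"ry":1.3,"rz":-2},
  {"dx":0.023,"dy":0.029,"dz":-0.012,"rx":-2.5,"ry":2.7,"rz":-4},
  {"dx":0.035,"dy":0.043,"dz":-0.018,"rx":-3.8,"ry":4,"rz":-6},
  {"dx":0.047,"dy":0.058,"dz":-0.024,"rx":-5,"ry":5.4,"rz":-8},
  {"dx":0.058,"dy":0.072,"dz":-0.03,"rx":-6.3,"ry":6.7,"rz":-10},
])

```text
time: 16.45
position: [0.4726, 0.0954, 0.3288]
tool_rot: [0.151, 0.959, -0.038, 0.237]
ft_force: [0.1, -0.0, -2.5]
grip_width: 0.0118
```

```bash
python3 - <<'E'
from go import *
p1,R1=nosepose(-.045,.23,20)
go(p1,R1)
E
```

```text
at [0.4726 0.0954 0.3288] F [ 0.1 -0.  -2.5] grip 0.0118
d mm [ 48.8  76.7 -13.2] rot [ -4.52   7.79 -10.01] rows: 1.5
```

Call:
step_arm([
  {"dx":0.01,"dy":0.016,"dz":-0.003,"rx":-0.9,"ry":1.6,"rz":-2},
  {"dx":0.02,"dy":0.032,"dz":-0.005,"rx":-1.8,"ry":3.1,"rz":-4},
  {"dx":0.031,"dy":0.049,"dz":-0.008,"rx":-2.8,"ry":4.8,"rz":-6.2},
  {"dx":0.041,"dy":0.064,"dz":-0.011,"rx":-3.7,"ry":6.4,"rz":-8.3},
  {"dx":0.049,"dy":0.077,"dz":-0.013,"rx":-4.5,"ry":7.8,"rz":-10},
])

```text
time: 17.08
position: [0.4492, 0.185, 0.3173]
tool_rot: [0.059, 0.983, -0.01, 0.173]
ft_force: [0.3, -0.2, -2.0]
grip_width: 0.012
```

```bash
python3 - <<'E'
from go import *
from rig import viewer
p1,R1=nosepose(-.045,.23,20)
go(p1,R1)
c=viewer.camera("scene"); crop(c,"pics/s11.png",130,50,300,230,4); s=c
c=viewer.camera("top"); crop(c,"pics/t11.png",120,120,320,270,4)
E
```

```text
at [0.4492 0.185  0.3173] F [ 0.3 -0.2 -2. ] grip 0.012
d mm [-0.5 -1.5 -0.2] rot [ 0.04 -0.09  0.13] rows: 0.0
```

View pics/s11.png

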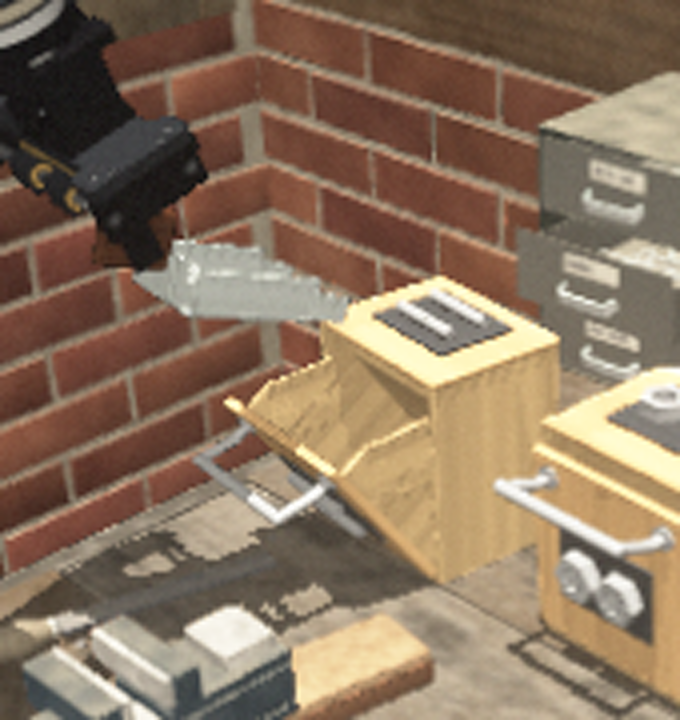

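View pics/t11.png

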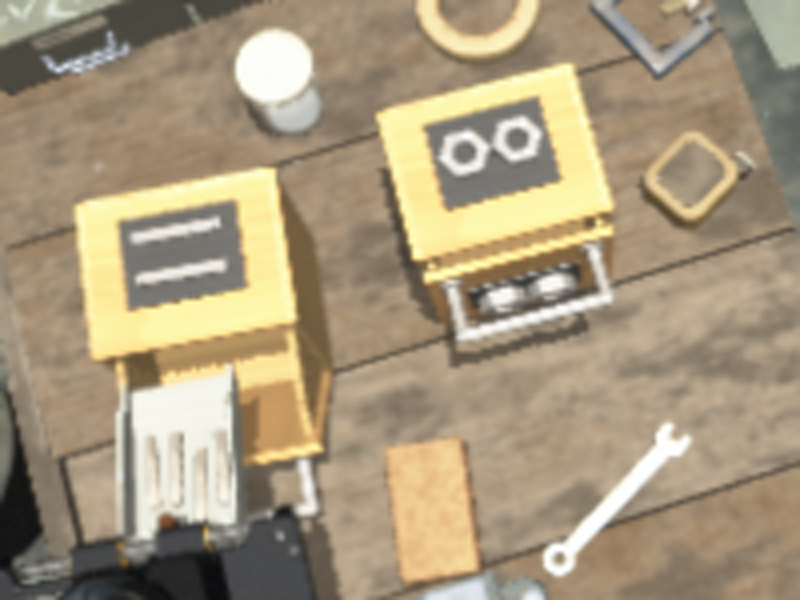

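```bash
python3 - <<'E'
from go import *
from rig import viewer
c=viewer.camera("top")
T=lambda x,y:(x/4+119.6,y/4+119.6)
def cab(X): 
    d=X[:,:2]-H; return np.c_[d@ax, d@np.array([-ax[1],ax[0]]),X[:,2]]
print("nose",cab(onz(c,[T(130,390),T(232,366)],.23)))
print("front edge corners",cab(onz(c,[T(132,480),T(325,450)],.136)))
P=cloud(c); 
for uv in [(140,395),(180,385),(225,375)]:
    u,v=map(int,T(*uv)); print(cab(P[v,u][None]))
E
python3 tilt.py
```

```text
nose [[-0.0424  0.0373  0.23  ]
 [-0.0391 -0.0346  0.23  ]]
front edge corners [[-0.0851  0.0688  0.136 ]
 [-0.0899 -0.0755  0.136 ]]
[[-0.0471  0.0312  0.2344]]
[[0.0114 0.0508 0.0269]]
[[0.0124 0.0151 0.0221]]
scene 3 pitch deg (nose up +) -4.85 roll 84.55 z at origin -0.3628 rms 0.0
top 335 pitch deg (nose up +) -20.16 roll -1.7 z at origin -0.0716 rms 0.002
```

```bash
python3 - <<'E'
from go import *
q0=pose()[2]["q"]
W=[nosepose(-.052,.165,32),nosepose(-.055,.148,44),nosepose(-.055,.145,54),nosepose(-.055,.145,64)]
check(W,q0,2)
go(*W[0]); 
for i in range(3): rel(*W[i+1],*W[i])
E
```

```text
[0.456 0.183 0.298] [ 11.  11. 105.  -6.  51. -69.] dq 4.0 err 0.0
[0.464 0.182 0.279] [ 10.  15. 102.  -3.  55. -72.] dq 5.0 err 0.0
--
[0.475 0.18  0.282] [  8.  18.  97.  -1.  64. -74.] dq 8.0 err 0.0
[0.487 0.179 0.284] [  7.  21.  92.   1.  71. -76.] dq 8.0 err 0.0
--
[0.499 0.177 0.29 ] [  6.  23.  87.   2.  79. -77.] dq 7.0 err 0.0
[0.512 0.176 0.295] [  6.  26.  82.   3.  86. -78.] dq 7.0 err 0.0
--
[0.525 0.174 0.3  ] [  5.  29.  77.   4.  92. -79.] dq 7.0 err 0.0
[0.538 0.173 0.304] [  4.  32.  72.   5.  99. -79.] dq 7.0 err 0.0
--
at [0.4494 0.1837 0.3173] F [-0.7 -0.8 -2.1] grip 0.0117
d mm [-0.4 -0.1 40.4] rot [-0.04 11.99 -0.  ] rows: 1.1
d mm [-23.8  -0.   -1.6] rot [ 0. 12.  0.] rows: 1.1
d mm [-24.2  -0.  -12.4] rot [ 0. 10. -0.] rows: 0.9
d mm [-24.    0.  -15.4] rot [ 0. 10. -0.] rows: 0.9
```

Call:
step_arm([
  {"dx":0,"dy":0,"dz":0.006,"rx":0,"ry":1.5,"rz":0},
  {"dx":0,"dy":0,"dz":0.015,"rx":0,"ry":4,"rz":0},
  {"dx":0,"dy":0,"dz":0.025,"rx":0,"ry":7,"rz":0},
  {"dx":0,"dy":0,"dz":0.034,"rx":0,"ry":10,"rz":0},
  {"dx":0,"dy":0,"dz":0.04,"rx":0,"ry":12,"rz":0},
])

```text
time: 17.95
position: [0.464, 0.1816, 0.2789]
tool_rot: [0.062, 0.996, -0.005, 0.068]
ft_force: [-0.2, 0.2, -2.8]
grip_width: 0.0117
```

```bash
python3 - <<'E'
from go import *
go(*nosepose(-.055,.148,44))
E
```

```text
at [0.464  0.1816 0.2789] F [-0.2  0.2 -2.8] grip 0.0117
d mm [-23.4   0.2  -2.2] rot [-0.04 11.85 -0.07] rows: 1.1
```

Call:
step_arm([
  {"dx":-0.005,"dy":0,"dz":0,"rx":0,"ry":2.4,"rz":0},
  {"dx":-0.01,"dy":0,"dz":-0.001,"rx":0,"ry":4.8,"rz":0},
  {"dx":-0.015,"dy":0,"dz":-0.001,"rx":0,"ry":7.2,"rz":0},
  {"dx":-0.019,"dy":0,"dz":-0.002,"rx":0,"ry":9.6,"rz":0},
  {"dx":-0.0235,"dy":0,"dz":-0.002,"rx":0,"ry":12,"rz":0},
])

```text
time: 18.58
position: [0.4876, 0.1785, 0.284]
tool_rot: [0.062, 0.997, 0.002, -0.037]
ft_force: [1.4, 0.3, -1.2]
grip_width: 0.0118
```

```bash
python3 - <<'E'
from go import *
from rig import viewer
go(*nosepose(-.055,.145,54))
c=viewer.camera("top"); crop(c,"pics/t12.png",120,120,320,270,4)
c=viewer.camera("scene"); crop(c,"pics/s12.png",130,50,300,230,4)
E
```

```text
at [0.4876 0.1785 0.284 ] F [ 1.4  0.3 -1.2] grip 0.0118
d mm [-23.2   0.4 -12.7] rot [-0.    9.79 -0.08] rows: 0.9
```

View pics/t12.png

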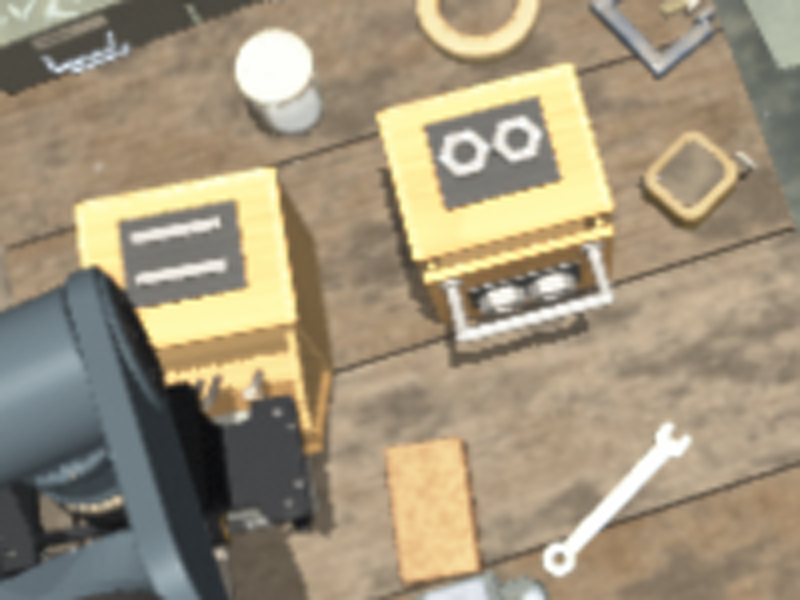

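View pics/s12.png

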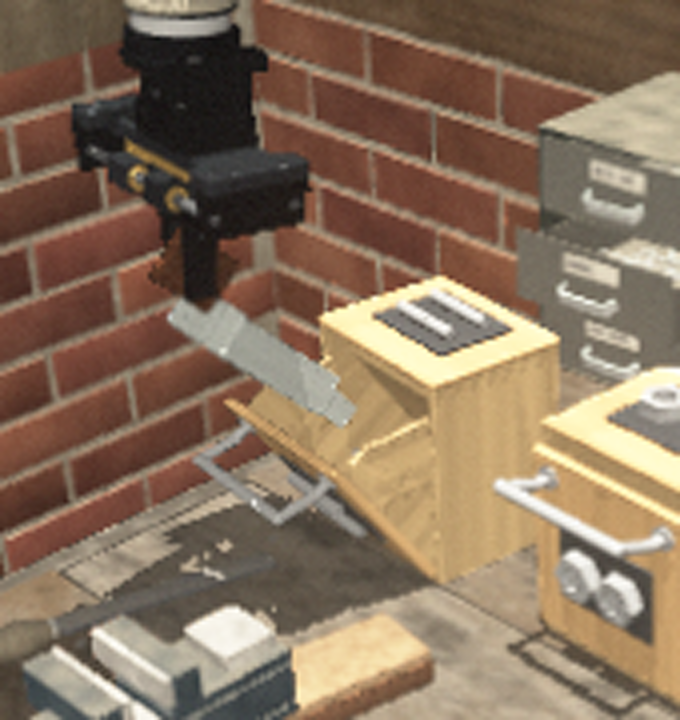

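Call:
step_arm([
  {"dx":-0.005,"dy":0,"dz":-0.002,"rx":0,"ry":2,"rz":0},
  {"dx":-0.01,"dy":0,"dz":-0.005,"rx":0,"ry":4,"rz":0},
  {"dx":-0.015,"dy":0,"dz":-0.008,"rx":0,"ry":6,"rz":0},
  {"dx":-0.019,"dy":0,"dz":-0.01,"rx":0,"ry":8,"rz":0},
  {"dx":-0.023,"dy":0,"dz":-0.0125,"rx":0,"ry":9.8,"rz":0},
])

```text
time: 19.3
position: [0.5129, 0.1753, 0.2947]
tool_rot: [0.062, 0.991, 0.007, -0.12]
ft_force: [-0.4, -0.6, -1.5]
grip_width: 0.0119
```

```bash
python3 - <<'E'
from go import *
from rig import viewer
go(*nosepose(-.055,.15,64))
c=viewer.camera("top"); crop(c,"pics/t13.png",120,120,320,270,4)
c=viewer.camera("scene"); crop(c,"pics/s13.png",130,50,300,230,4)
E
```

```text
at [0.5129 0.1753 0.2947] F [-0.4 -0.6 -1.5] grip 0.0119
d mm [-21.5   0.5 -20.2] rot [ 0.03 10.14 -0.12] rows: 0.9
```

View pics/t13.png

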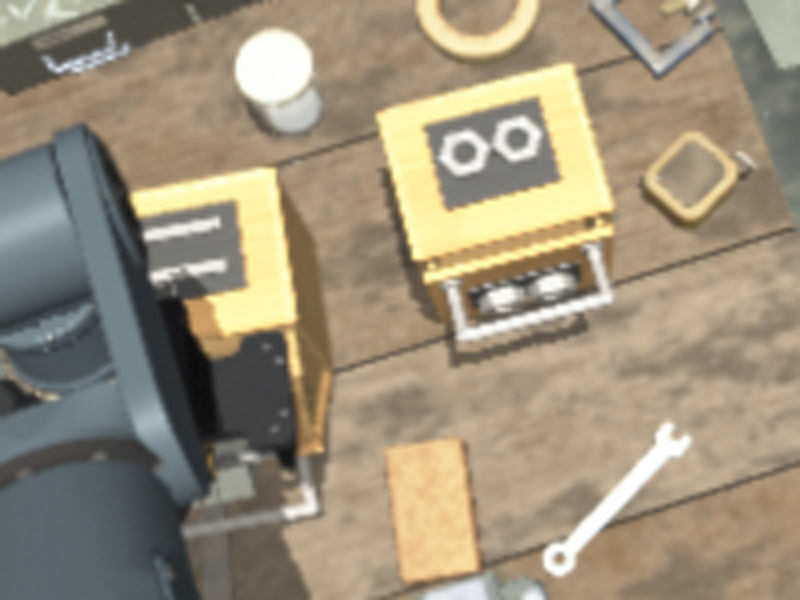

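View pics/s13.png

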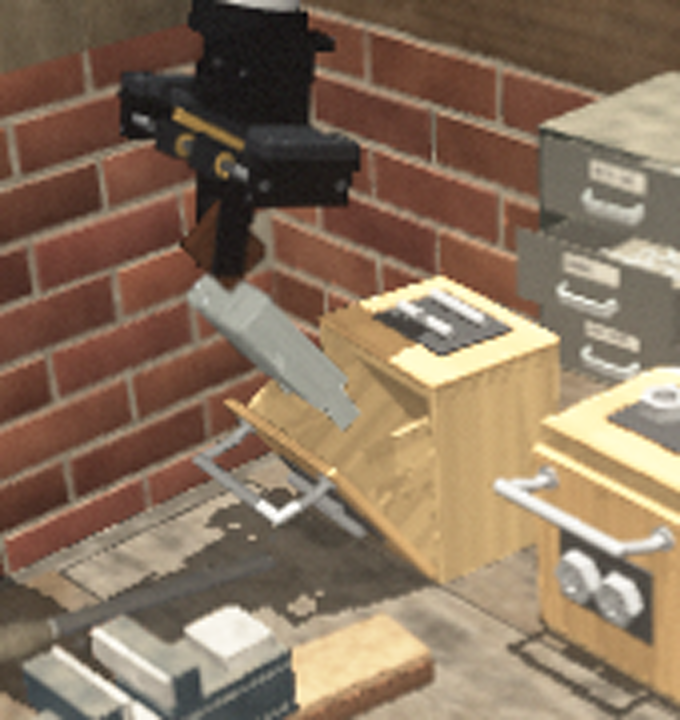

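Call:
step_arm([
  {"dx":-0.005,"dy":0,"dz":-0.004,"rx":0,"ry":2,"rz":0},
  {"dx":-0.01,"dy":0,"dz":-0.009,"rx":0,"ry":5,"rz":0},
  {"dx":-0.017,"dy":0,"dz":-0.016,"rx":0,"ry":8,"rz":0},
  {"dx":-0.0215,"dy":0.0005,"dz":-0.02,"rx":0,"ry":10,"rz":0},
  {"dx":-0.0215,"dy":0.0005,"dz":-0.02,"rx":0,"ry":10,"rz":0},
])

```text
time: 20.02
position: [0.5397, 0.1722, 0.3082]
tool_rot: [0.061, 0.977, 0.013, -0.205]
ft_force: [0.6, -0.2, -1.8]
grip_width: 0.0116
```

```bash
python3 - <<'E'
from go import *
from rig import viewer
c=viewer.camera("wrist"); cv2.imwrite("pics/w14.png",c["img"])
go(*nosepose(-.055,.15,64))
p,R,_=pose(); q0=_["q"]; P1=nosepose(-.045,.23,20)
check([(np.array([.50,.178,.34]),Rtool(83,0)),P1],q0,3)
rel(np.array([.50,.178,.34]),Rtool(83,0))
E
```

```text
at [0.5391 0.1724 0.3084] F [-0.8 -0.8 -1.4] grip 0.0114
d mm [ 0.9  0.2 -0.4] rot [ 0.05  0.26 -0.14] rows: 0.0
[0.526 0.174 0.319] [  5.  27.  77.   3.  91. -78.] dq 8.0 err 0.0
[0.513 0.176 0.329] [  6.  22.  83.   2.  83. -77.] dq 8.0 err 0.0
[0.5   0.178 0.34 ] [  8.  17.  88.  -0.  75. -75.] dq 8.0 err 0.0
--
[0.483 0.18  0.333] [  9.  13.  95.  -2.  66. -73.] dq 9.0 err 0.0
[0.466 0.182 0.325] [ 11.  10. 101.  -5.  56. -70.] dq 10.0 err 0.0
[0.449 0.184 0.318] [ 13.   8. 107.  -9.  46. -65.] dq 10.0 err 0.0
--
d mm [ 48.8   0.7 -13.1] rot [  0.02 -23.74  -0.15] rows: 2.2
```

View pics/w14.png

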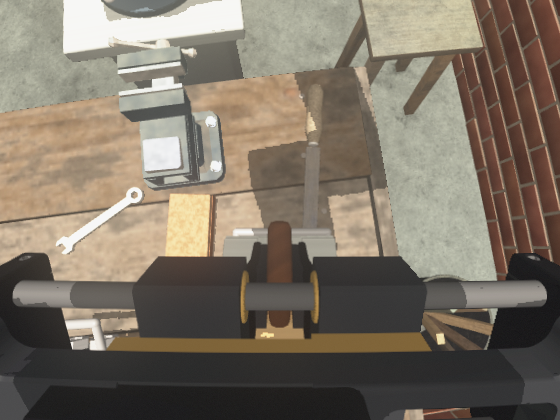

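Call:
step_arm([
  {"dx":0.005,"dy":0,"dz":-0.012,"rx":0,"ry":-2,"rz":0},
  {"dx":0.012,"dy":0,"dz":-0.018,"rx":0,"ry":-8,"rz":0},
  {"dx":0.024,"dy":0,"dz":-0.018,"rx":0,"ry":-14,"rz":0},
  {"dx":0.037,"dy":0,"dz":-0.016,"rx":0,"ry":-19,"rz":0},
  {"dx":0.049,"dy":0,"dz":-0.013,"rx":0,"ry":-24,"rz":0},
])

```text
time: 20.7
position: [0.4985, 0.1776, 0.3418]
tool_rot: [0.062, 0.998, 0.0, 0.005]
ft_force: [-1.0, -0.1, -2.0]
grip_width: 0.0115
```

```bash
python3 - <<'E'
from go import *
from rig import viewer
p1,R1=nosepose(-.045,.23,20)
go(p1,R1)
c=viewer.camera("top"); crop(c,"pics/t14.png",120,120,320,270,4)
c=viewer.camera("scene"); crop(c,"pics/s14.png",130,50,300,230,4)
E
```

```text
at [0.4985 0.1776 0.3418] F [-1.  -0.1 -2. ] grip 0.0115
d mm [49.7 -0.2 23.7] rot [  0.02 -19.41  -0.13] rows: 1.8
```

View pics/t14.png

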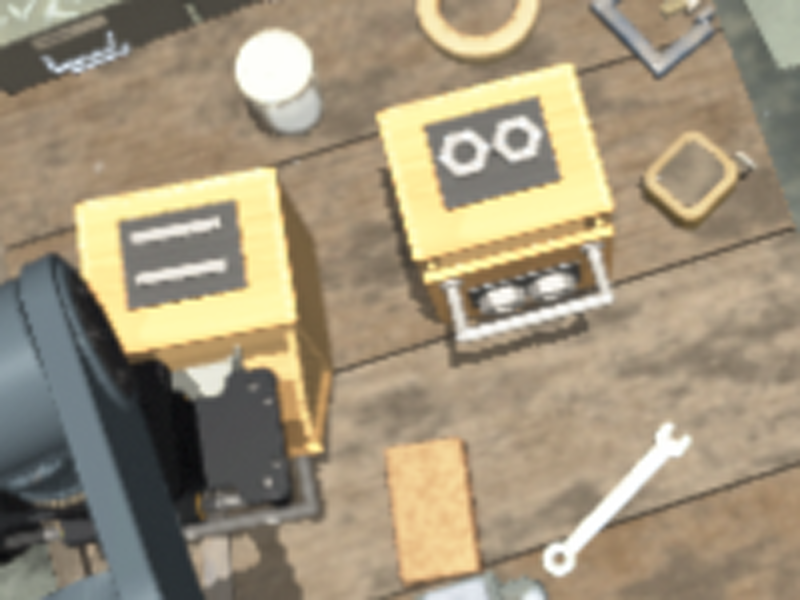

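View pics/s14.png

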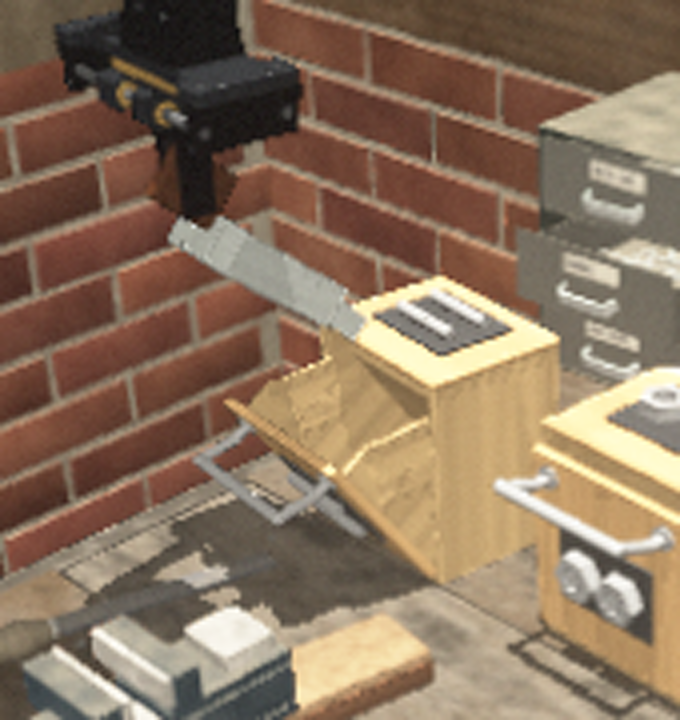

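Call:
step_arm([
  {"dx":0.01,"dy":0,"dz":0.004,"rx":0,"ry":-4,"rz":0},
  {"dx":0.02,"dy":0,"dz":0.008,"rx":0,"ry":-8,"rz":0},
  {"dx":0.03,"dy":0,"dz":0.012,"rx":0,"ry":-12,"rz":0},
  {"dx":0.04,"dy":0,"dz":0.016,"rx":0,"ry":-16,"rz":0},
  {"dx":0.05,"dy":0,"dz":0.02,"rx":0,"ry":-19.4,"rz":0},
])

```text
time: 21.42
position: [0.4463, 0.1841, 0.3221]
tool_rot: [0.061, 0.983, -0.01, 0.172]
ft_force: [0.1, -0.3, -1.8]
grip_width: 0.0116
```

```bash
python3 - <<'E'
from go import *
from rig import viewer
go(np.array([.494,.0,.34]),Rtool(60,35))
c=viewer.camera("top"); crop(c,"pics/t15.png",120,120,320,270,4)
E
```

```text
at [0.4463 0.1841 0.3221] F [ 0.1 -0.3 -1.8] grip 0.0116
d mm [ -72.  -176.9    6.8] rot [ 10.62 -15.    20.41] rows: 3.1
```

View pics/t15.png

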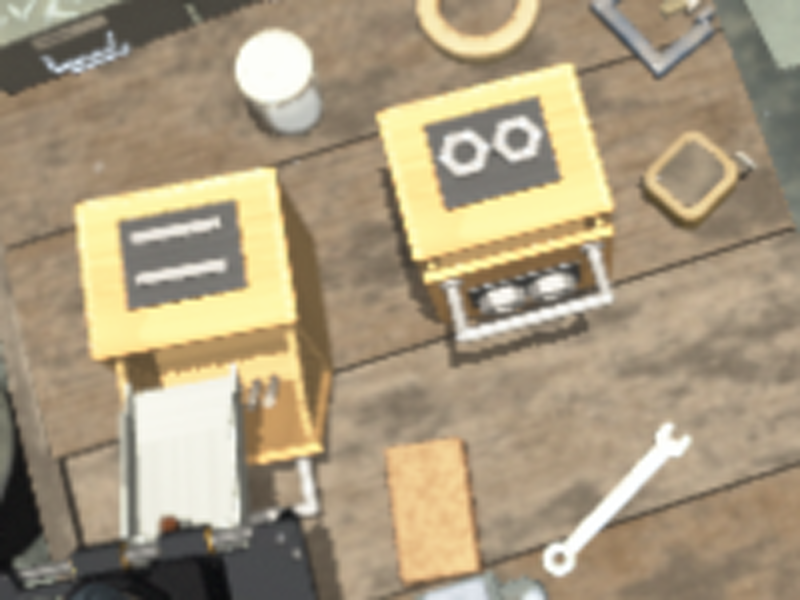

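The scoop is empty at (180,460), and pins show inside the bin at (250–270, 390). Heading back.

Call:
step_arm([
  {"dx":-0.014,"dy":-0.035,"dz":0.001,"rx":2.1,"ry":-3,"rz":4},
  {"dx":-0.029,"dy":-0.07,"dz":0.003,"rx":4.2,"ry":-6,"rz":8.2},
  {"dx":-0.043,"dy":-0.106,"dz":0.004,"rx":6.4,"ry":-9,"rz":12.3},
  {"dx":-0.058,"dy":-0.141,"dz":0.005,"rx":8.5,"ry":-12,"rz":16.4},
  {"dx":-0.072,"dy":-0.177,"dz":0.007,"rx":10.6,"ry":-15,"rz":20.4},
])

```text
time: 22.1
position: [0.4917, -0.0019, 0.3391]
tool_rot: [0.248, 0.921, -0.079, 0.289]
ft_force: [-0.1, 0.5, -2.5]
grip_width: 0.0118
```

```bash
python3 - <<'E'
from go import *
from rig import viewer
go(np.array([.53,-.2,.33]),Rtool(25,40))
c=viewer.camera("top"); crop(c,"pics/t16.png",140,170,220,250,8)
E
```

```text
at [ 0.4917 -0.0019  0.3391] F [-0.1  0.5 -2.5] grip 0.0118
d mm [-103.4 -152.    83.7] rot [21.08 -4.89 27.73] rows: 3.3
```

View pics/t16.png

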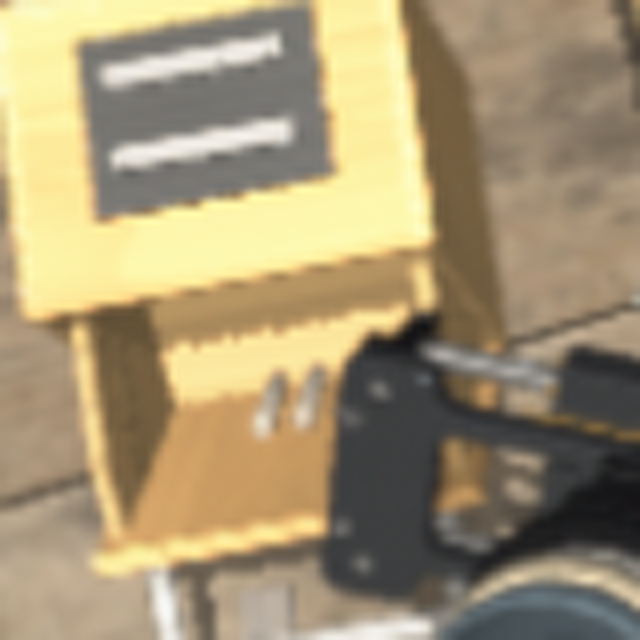

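Call:
step_arm([
  {"dx":-0.021,"dy":-0.03,"dz":0.014,"rx":4.2,"ry":-1,"rz":5.5},
  {"dx":-0.041,"dy":-0.061,"dz":0.03,"rx":8.4,"ry":-2,"rz":11.1},
  {"dx":-0.062,"dy":-0.091,"dz":0.047,"rx":12.7,"ry":-3,"rz":16.6},
  {"dx":-0.083,"dy":-0.122,"dz":0.065,"rx":16.9,"ry":-4,"rz":22.2},
  {"dx":-0.103,"dy":-0.152,"dz":0.084,"rx":21.1,"ry":-4.9,"rz":27.7},
])

```text
time: 22.78
position: [0.5303, -0.2046, 0.3304]
tool_rot: [0.508, 0.79, -0.186, 0.289]
ft_force: [0.5, 0.9, -1.6]
grip_width: 0.0116
```

```bash
python3 - <<'E'
from go import *
from rig import viewer
import pickle
gp,gq=pickle.load(open("grasp.pkl","rb")); 
go(gp+[0,0,.22],Ro.from_quat(gq))
c=viewer.camera("top"); crop(c,"pics/t17.png",140,170,220,250,8)
E
```

```text
at [ 0.5303 -0.2046  0.3304] F [ 0.5  0.9 -1.6] grip 0.0116
d mm [-51.5 -67.9 131. ] rot [29.19  0.29 34.61] rows: 4.2
```

View pics/t17.png

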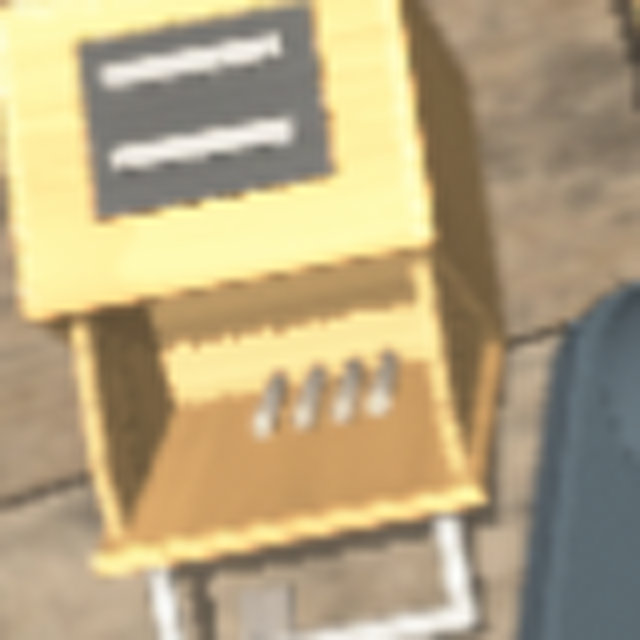

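All four pins stand in the bin at (265–385, 400).

Call:
step_arm([
  {"dx":-0.01,"dy":-0.013,"dz":0.02,"rx":5.8,"ry":0,"rz":6.9},
  {"dx":-0.02,"dy":-0.027,"dz":0.045,"rx":11.7,"ry":0,"rz":13.8},
  {"dx":-0.031,"dy":-0.041,"dz":0.073,"rx":17.5,"ry":0.2,"rz":20.8},
  {"dx":-0.041,"dy":-0.054,"dz":0.102,"rx":23.4,"ry":0.3,"rz":27.7},
  {"dx":-0.0515,"dy":-0.068,"dz":0.131,"rx":29.2,"ry":0.3,"rz":34.6},
])

```text
time: 23.45
position: [0.5222, -0.3502, 0.2634]
tool_rot: [0.776, 0.53, -0.282, 0.193]
ft_force: [0.9, -1.3, -1.7]
grip_width: 0.0121
```

```bash
python3 - <<'E'
from go import *
import pickle
gp,gq=pickle.load(open("grasp.pkl","rb")); 
go(gp+[0,0,.05],Ro.from_quat(gq))
E
python3 tilt.py
```

```text
at [ 0.5222 -0.3502  0.2634] F [ 0.9 -1.3 -1.7] grip 0.0121
d mm [111.8  -4.  127.9] rot [-0.27  0.03 -0.5 ] rows: 2.7
scene 505 pitch deg (nose up +) -0.25 roll -0.18 z at origin -0.0392 rms 0.0009
top 432 pitch deg (nose up +) -0.01 roll -1.08 z at origin -0.0397 rms 0.0017
```

Call:
step_arm([
  {"dx":0.022,"dy":-0.002,"dz":0.026,"rx":0,"ry":0,"rz":0},
  {"dx":0.048,"dy":-0.004,"dz":0.055,"rx":-0.3,"ry":0,"rz":-0.5},
  {"dx":0.076,"dy":-0.004,"dz":0.087,"rx":-0.3,"ry":0,"rz":-0.5},
  {"dx":0.1,"dy":-0.004,"dz":0.114,"rx":-0.3,"ry":0,"rz":-0.5},
  {"dx":0.112,"dy":-0.004,"dz":0.128,"rx":-0.3,"ry":0,"rz":-0.5},
])

```text
time: 24.18
position: [0.5198, -0.3473, 0.09]
tool_rot: [0.773, 0.535, -0.282, 0.192]
ft_force: [-0.4, -0.3, -2.1]
grip_width: 0.0116
```

```bash
python3 - <<'E'
from go import *
import pickle
gp,gq=pickle.load(open("grasp.pkl","rb")); 
go(gp,Ro.from_quat(gq));go(gp+[0,0,.01],Ro.from_quat(gq))
E
python3 tilt.py
```

```text
at [ 0.5198 -0.3473  0.09  ] F [-0.4 -0.3 -2.1] grip 0.0116
d mm [31.1 -0.4 34.5] rot [-0.08  0.    0.17] rows: 0.7
at [ 0.5198 -0.3473  0.09  ] F [-0.4 -0.3 -2.1] grip 0.0116
d mm [24.7 -0.5 26.8] rot [-0.08  0.    0.17] rows: 0.6
scene 540 pitch deg (nose up +) -0.96 roll -0.37 z at origin -0.0385 rms 0.0013
top 359 pitch deg (nose up +) -0.23 roll -0.55 z at origin -0.0394 rms 0.0019
```

Call:
step_arm([
  {"dx":0.008,"dy":0,"dz":0.009,"rx":0,"ry":0,"rz":0},
  {"dx":0.017,"dy":-0.0005,"dz":0.018,"rx":0,"ry":0,"rz":0.2},
  {"dx":0.024,"dy":-0.0005,"dz":0.0265,"rx":0,"ry":0,"rz":0.2},
  {"dx":0.029,"dy":-0.0005,"dz":0.032,"rx":0,"ry":0,"rz":0.2},
  {"dx":0.029,"dy":-0.0005,"dz":0.032,"rx":0,"ry":0,"rz":0.2},
])

```text
time: 24.9
position: [0.519, -0.3453, 0.0462]
tool_rot: [0.774, 0.534, -0.283, 0.192]
ft_force: [-0.5, 0.5, -1.8]
grip_width: 0.0115
```

```bash
python3 - <<'E'
from go import *
import pickle
gp,gq=pickle.load(open("grasp.pkl","rb")); 
go(gp,Ro.from_quat(gq)); print(pose()[2]["moment"])
E
```

```text
at [ 0.519  -0.3453  0.0462] F [-0.5  0.5 -1.8] grip 0.0115
d mm [1.8 0.8 1.9] rot [-0.19  0.01  0.04] rows: 0.0
[ 0.4371 -0.1691 -0.004 ]
```

Call:
step_arm([
  {"dx":0.0006,"dy":0.0004,"dz":0.0007,"rx":0,"ry":0,"rz":0},
  {"dx":0.001,"dy":0.0008,"dz":0.0012,"rx":-0.2,"ry":0,"rz":0},
  {"dx":0.0014,"dy":0.0008,"dz":0.0016,"rx":-0.2,"ry":0,"rz":0},
  {"dx":0.0019,"dy":0.0008,"dz":0.002,"rx":-0.2,"ry":0,"rz":0},
  {"dx":0.0019,"dy":0.0008,"dz":0.002,"rx":-0.2,"ry":0,"rz":0},
])

```text
time: 25.52
position: [0.5199, -0.3455, 0.0436]
tool_rot: [0.773, 0.534, -0.282, 0.193]
ft_force: [0.3, 0.5, 0.2]
grip_width: 0.0117
```

```bash
python3 - <<'E'
from go import *
import pickle
gp,gq=pickle.load(open("grasp.pkl","rb")); 
go(gp,Ro.from_quat(gq)); print(pose()[2]["moment"])
E
python3 tilt.py
```

```text
at [ 0.5199 -0.3455  0.0436] F [0.3 0.5 0.2] grip 0.0117
d mm [ 0.1 -0.1 -0. ] rot [0.02 0.02 0.04] rows: 0.0
[ 0.3416 -0.1993 -0.0414]
scene 529 pitch deg (nose up +) -0.85 roll -0.13 z at origin -0.0388 rms 0.0014
top 328 pitch deg (nose up +) -0.18 roll -0.39 z at origin -0.0374 rms 0.0019
```

Call:
step_arm([
  {"dx":0,"dy":0,"dz":0,"rx":0,"ry":0,"rz":0},
  {"dx":0,"dy":0,"dz":0,"rx":0,"ry":0,"rz":0},
  {"dx":0,"dy":0,"dz":0,"rx":0,"ry":0,"rz":0},
  {"dx":0,"dy":0,"dz":0,"rx":0,"ry":0,"rz":0},
  {"dx":0,"dy":0,"dz":0,"rx":0,"ry":0,"rz":0},
], gripper=0.6, force=10)

```text
time: 26.25
position: [0.5199, -0.3455, 0.0437]
tool_rot: [0.773, 0.534, -0.282, 0.193]
ft_force: [0.3, -0.2, 0.3]
grip_width: 0.0496
```

Call:
step_arm([
  {"dx":0,"dy":0,"dz":-0.012,"rx":0,"ry":0,"rz":0},
  {"dx":0,"dy":0,"dz":-0.035,"rx":0,"ry":0,"rz":0},
  {"dx":0,"dy":0,"dz":-0.07,"rx":0,"ry":0,"rz":0},
  {"dx":0,"dy":0,"dz":-0.11,"rx":0,"ry":0,"rz":0},
  {"dx":-0.02,"dy":0,"dz":-0.15,"rx":0,"ry":0,"rz":0},
])

```text
time: 26.88
position: [0.5494, -0.2671, 0.1729]
tool_rot: [0.773, 0.535, -0.282, 0.193]
ft_force: [0.8, 0.2, 0.1]
grip_width: 0.052
```

```bash
python3 - <<'E'
from go import *
from rig import viewer
import pickle
c0=pickle.load(open("c0.pkl","rb"))
s=viewer.camera("scene"); t=viewer.camera("top")
a=np.hstack([c0["scene"]["img"][245:335,315:395],s["img"][245:335,315:395]]); cv2.imwrite("pics/s18.png",cv2.resize(a,None,fx=4,fy=4))
b=np.hstack([c0["top"]["img"][175:225,320:400],t["img"][175:225,320:400]]); cv2.imwrite("pics/t18.png",cv2.resize(b,None,fx=4,fy=4))
p,R,o=pose(); q0=o["q"]; print(p)
W=[(np.array([.54,-.2,.32]),Rtool(-20.8,20)),(np.array([.52,.0,.32]),Rtool(-7,0)),(np.array([.50,.178,.27]),Rtool(-7.2,0))]
check(W,q0,3); go(*W[0])
E
```

```text
[ 0.5527 -0.2685  0.1779]
[ 0.548 -0.246  0.225] [-20.  33.  88. -37.  65.  19.] dq 9.0 err 0.0
[ 0.544 -0.223  0.273] [-21.  28.  86. -29.  68.  12.] dq 9.0 err 0.0
[ 0.54 -0.2   0.32] [-22.  23.  84. -21.  74.   5.] dq 8.0 err 0.0
--
[ 0.533 -0.133  0.32 ] [-19.  21.  87. -14.  73.   2.] dq 7.0 err 0.0
[ 0.527 -0.067  0.32 ] [-16.  19.  89.  -7.  73.  -2.] dq 7.0 err 0.0
[0.52 0.   0.32] [-12.  17.  91.  -0.  72.  -5.] dq 7.0 err 0.0
--
[0.513 0.059 0.303] [-6. 18. 93. -0. 69.  1.] dq 7.0 err 0.0
[0.507 0.119 0.287] [ 1. 19. 94.  0. 67.  8.] dq 7.0 err 0.0
[0.5   0.178 0.27 ] [ 8. 21. 94. -0. 65. 15.] dq 7.0 err 0.0
--
at [ 0.5527 -0.2685  0.1779] F [-0.1 -0.7  0.2] grip 0.052
d mm [ -45.8  -34.7 -147.5] rot [ 0.57 19.98 -0.03] rows: 2.5
```

View pics/s18.png

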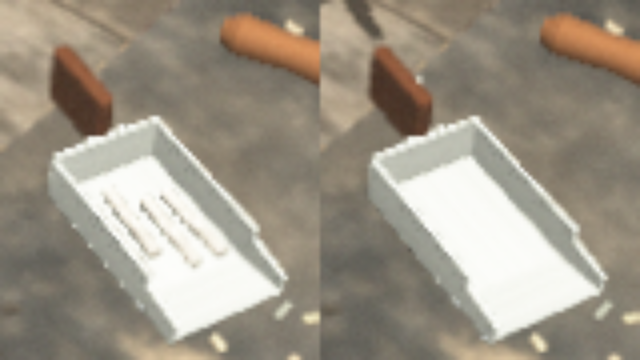

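View pics/t18.png

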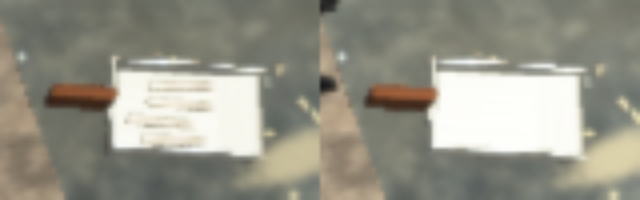

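The scoop is flat and empty, in its original place. Next, shut the bin.

Call:
step_arm([
  {"dx":-0.009,"dy":-0.007,"dz":-0.03,"rx":0,"ry":3,"rz":0},
  {"dx":-0.018,"dy":-0.014,"dz":-0.06,"rx":0,"ry":7,"rz":0},
  {"dx":-0.027,"dy":-0.021,"dz":-0.09,"rx":0,"ry":11,"rz":0},
  {"dx":-0.036,"dy":-0.028,"dz":-0.12,"rx":0,"ry":16,"rz":0},
  {"dx":-0.046,"dy":-0.035,"dz":-0.147,"rx":0.5,"ry":20,"rz":0},
], gripper=0.42)

```text
time: 27.6
position: [0.5392, -0.1988, 0.3214]
tool_rot: [0.811, 0.56, -0.141, 0.098]
ft_force: [-0.0, -0.6, -1.0]
grip_width: 0.0366
```

```bash
python3 - <<'E'
from go import *
go(np.array([.52,.0,.32]),Rtool(-7,0))
E
```

```text
at [ 0.5392 -0.1988  0.3214] F [-0.  -0.6 -1. ] grip 0.0366
d mm [169.  -88.3 -59.5] rot [ -2.27  19.72 -13.6 ] rows: 3.2
```

Call:
step_arm([
  {"dx":0.034,"dy":-0.018,"dz":-0.013,"rx":-0.5,"ry":4,"rz":-2.7},
  {"dx":0.068,"dy":-0.036,"dz":-0.025,"rx":-1,"ry":8,"rz":-5.4},
  {"dx":0.101,"dy":-0.053,"dz":-0.037,"rx":-1.4,"ry":12,"rz":-8.2},
  {"dx":0.135,"dy":-0.071,"dz":-0.049,"rx":-1.9,"ry":16,"rz":-10.9},
  {"dx":0.169,"dy":-0.088,"dz":-0.0595,"rx":-2.3,"ry":19.7,"rz":-13.6},
])

```text
time: 28.22
position: [0.5194, 0.002, 0.3206]
tool_rot: [0.748, 0.664, 0.001, -0.0]
ft_force: [-1.4, 0.1, 0.3]
grip_width: 0.0367
```

```bash
python3 - <<'E'
from go import *
go(np.array([.507,.177,.25]),Rtool(-7.2,0))
E
```

```text
at [0.5194 0.002  0.3206] F [-1.4  0.1  0.3] grip 0.0367
d mm [172.1 -33.3  70.9] rot [ 0.06 -0.14  0.35] rows: 3.0
```

Call:
step_arm([
  {"dx":0.035,"dy":-0.007,"dz":0.01,"rx":0,"ry":0,"rz":0},
  {"dx":0.075,"dy":-0.015,"dz":0.025,"rx":0,"ry":0,"rz":0},
  {"dx":0.115,"dy":-0.022,"dz":0.045,"rx":0,"ry":0,"rz":0},
  {"dx":0.15,"dy":-0.029,"dz":0.06,"rx":0,"ry":0,"rz":0},
  {"dx":0.172,"dy":-0.033,"dz":0.071,"rx":0,"ry":0,"rz":0.3},
])

```text
time: 28.85
position: [0.5058, 0.1791, 0.2495]
tool_rot: [0.749, 0.663, 0.001, -0.001]
ft_force: [-0.5, -0.3, 0.2]
grip_width: 0.0363
```

```bash
python3 - <<'E'
from go import *
from rig import viewer
go(np.array([.507,.177,.109]),Rtool(-7.2,0))
c=viewer.camera("wrist"); cv2.imwrite("pics/w19.png",c["img"])
E
```

```text
at [0.5058 0.1791 0.2495] F [-0.5 -0.3  0.2] grip 0.0363
d mm [ -2.3   1.5 140.5] rot [-0.02 -0.16  0.18] rows: 2.2
```

View pics/w19.png

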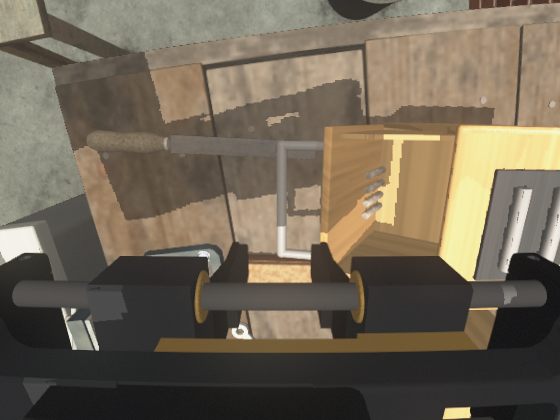

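Bar at column 281, midway between the fingers; the four pins are visible in the bin at (372,190). Descend.

Call:
step_arm([
  {"dx":-0.002,"dy":0.001,"dz":0.03,"rx":0,"ry":0,"rz":0},
  {"dx":-0.002,"dy":0.0015,"dz":0.065,"rx":0,"ry":0,"rz":0},
  {"dx":-0.002,"dy":0.0015,"dz":0.1,"rx":0,"ry":0,"rz":0},
  {"dx":-0.002,"dy":0.0015,"dz":0.13,"rx":0,"ry":0,"rz":0},
  {"dx":-0.002,"dy":0.0015,"dz":0.14,"rx":0,"ry":0,"rz":0},
])

```text
time: 29.52
position: [0.5045, 0.1793, 0.1071]
tool_rot: [0.749, 0.663, -0.001, -0.003]
ft_force: [-0.2, -0.3, 0.9]
grip_width: 0.0365
```

Call:
step_arm([
  {"dx":0,"dy":0,"dz":0,"rx":0,"ry":0,"rz":0},
  {"dx":0,"dy":0,"dz":0,"rx":0,"ry":0,"rz":0},
  {"dx":0,"dy":0,"dz":0,"rx":0,"ry":0,"rz":0},
  {"dx":0,"dy":0,"dz":0,"rx":0,"ry":0,"rz":0},
  {"dx":0,"dy":0,"dz":0,"rx":0,"ry":0,"rz":0},
], gripper=0, force=6)

```text
time: 30.15
position: [0.5078, 0.1792, 0.1083]
tool_rot: [0.749, 0.663, 0.002, -0.001]
ft_force: [4.7, -1.2, -0.2]
grip_width: 0.0098
```

```bash
cat > arc.py <<'E'
from go import *
def bar(th): 
    x=-.053*np.cos(th)-.145*np.sin(th); z=.012+.145*np.cos(th)-.053*np.sin(th)
    return np.r_[H+ax*x,z]
p,R,o=pose(); print(p,o["grip_width"],o["ft_force"])
d=p-bar(.6); print(d)
# current theta from horizontal position
x=(p[:2]-H)@ax
from scipy.optimize import brentq
t0=brentq(lambda t:-.053*np.cos(t)-.145*np.sin(t)-x-0.0008,-.1,.8); print("theta",t0)
for th in np.arange(t0-.05,-.06,-.05): print(round(th,3),(R.inv().apply(bar(th)-bar(t0))*1000).round(1))
E
python3 arc.py
```

```text
[0.5078 0.1792 0.1083] 0.009784317844815638 [ 4.7427 -1.25   -0.2184]
[0.0011 0.0027 0.0066]
theta 0.5827277197982264
0.533 [ 0.   4.8 -6.1]
0.483 [  0.    9.8 -11.9]
0.433 [  0.1  15.1 -17.5]
0.383 [  0.1  20.8 -22.8]
0.333 [  0.1  26.6 -27.8]
0.283 [  0.1  32.7 -32.5]
0.233 [  0.1  39.1 -36.9]
0.183 [  0.2  45.6 -41. ]
0.133 [  0.2  52.4 -44.7]
0.083 [  0.2  59.3 -48.1]
0.033 [  0.2  66.4 -51.2]
-0.017 [  0.2  73.6 -53.9]
```

Call:
step_arm([
  {"dx":0,"dy":0.005,"dz":-0.006,"rx":0,"ry":0,"rz":0},
  {"dx":0,"dy":0.01,"dz":-0.012,"rx":0,"ry":0,"rz":0},
  {"dx":0,"dy":0.015,"dz":-0.0175,"rx":0,"ry":0,"rz":0},
  {"dx":0,"dy":0.021,"dz":-0.023,"rx":0,"ry":0,"rz":0},
  {"dx":0,"dy":0.0265,"dz":-0.028,"rx":0,"ry":0,"rz":0},
])

```text
time: 30.78
position: [0.5328, 0.1761, 0.1368]
tool_rot: [0.749, 0.663, 0.001, -0.002]
ft_force: [-3.6, 0.8, 3.3]
grip_width: 0.01
```

```bash
python3 arc.py
```

```text
[0.5328 0.1761 0.1368] 0.009950340764921996 [-3.5579  0.7815  3.3062]
[ 0.0261 -0.0004  0.035 ]
theta 0.34487673964464893
0.295 [ 0.   6.  -4.8]
0.245 [ 0.  12.3 -9.3]
0.195 [  0.   18.8 -13.5]
0.145 [  0.1  25.5 -17.3]
0.095 [  0.1  32.4 -20.9]
0.045 [  0.1  39.4 -24. ]
-0.005 [  0.1  46.6 -26.8]
-0.055 [  0.1  53.9 -29.3]
```

Call:
step_arm([
  {"dx":0,"dy":0.006,"dz":-0.005,"rx":0,"ry":0,"rz":0},
  {"dx":0,"dy":0.0123,"dz":-0.0093,"rx":0,"ry":0,"rz":0},
  {"dx":0,"dy":0.019,"dz":-0.0135,"rx":0,"ry":0,"rz":0},
  {"dx":0,"dy":0.0255,"dz":-0.0173,"rx":0,"ry":0,"rz":0},
  {"dx":0,"dy":0.0325,"dz":-0.021,"rx":0,"ry":0,"rz":0},
])

```text
time: 31.4
position: [0.5661, 0.1719, 0.1581]
tool_rot: [0.749, 0.663, 0.001, -0.002]
ft_force: [-2.2, 1.2, 2.4]
grip_width: 0.0092
```

```bash
python3 arc.py
```

```text
[0.5661 0.1719 0.1581] 0.009233717619588461 [-2.225   1.215   2.4116]
[ 0.0594 -0.0045  0.0564]
theta 0.08622543050371809
0.036 [ 0.   7.1 -3.1]
-0.014 [ 0.  14.3 -5.8]
```

Last bit, overrunning a few mm against the stop.

Call:
step_arm([
  {"dx":0,"dy":0.005,"dz":-0.002,"rx":0,"ry":0,"rz":0},
  {"dx":0,"dy":0.009,"dz":-0.004,"rx":0,"ry":0,"rz":0},
  {"dx":0,"dy":0.013,"dz":-0.0055,"rx":0,"ry":0,"rz":0},
  {"dx":0,"dy":0.016,"dz":-0.006,"rx":0,"ry":0,"rz":0},
  {"dx":0,"dy":0.016,"dz":-0.006,"rx":0,"ry":0,"rz":0},
])

```text
time: 32.02
position: [0.5801, 0.1702, 0.1636]
tool_rot: [0.749, 0.663, -0.0, -0.004]
ft_force: [-4.2, 1.2, 3.1]
grip_width: 0.0095
```

```bash
python3 arc.py
```

```text
[0.5801 0.1702 0.1636] 0.009543570076628833 [-4.1979  1.1645  3.1303]
[ 0.0734 -0.0063  0.0619]
theta -0.01225494119232379
```

Call:
step_arm([
  {"dx":0,"dy":0.002,"dz":0,"rx":0,"ry":0,"rz":0},
  {"dx":0,"dy":0.004,"dz":0,"rx":0,"ry":0,"rz":0},
  {"dx":0,"dy":0.005,"dz":0,"rx":0,"ry":0,"rz":0},
  {"dx":0,"dy":0.005,"dz":0,"rx":0,"ry":0,"rz":0},
  {"dx":0,"dy":0.005,"dz":0,"rx":0,"ry":0,"rz":0},
])

```text
time: 32.65
position: [0.5802, 0.1701, 0.1633]
tool_rot: [0.749, 0.663, -0.004, -0.007]
ft_force: [-10.8, 2.2, 8.3]
grip_width: 0.0096
```

```bash
python3 arc.py
```

```text
[0.5802 0.1701 0.1633] 0.009554814466781133 [-10.7804   2.1816   8.2609]
[ 0.0735 -0.0064  0.0615]
theta -0.013276602562201166
```

Call:
step_arm([
  {"dx":0,"dy":0.0005,"dz":0,"rx":0,"ry":0,"rz":0},
  {"dx":0,"dy":0.0005,"dz":0,"rx":0,"ry":0,"rz":0},
  {"dx":0,"dy":0.0005,"dz":0,"rx":0,"ry":0,"rz":0},
  {"dx":0,"dy":0.0005,"dz":0,"rx":0,"ry":0,"rz":0},
  {"dx":0,"dy":0.0005,"dz":0,"rx":0,"ry":0,"rz":0},
], gripper=0.4)

```text
time: 33.28
position: [0.581, 0.17, 0.1632]
tool_rot: [0.749, 0.663, -0.004, -0.007]
ft_force: [0.1, 0.8, -0.5]
grip_width: 0.0346
```

Call:
step_arm([
  {"dx":0,"dy":0,"dz":-0.015,"rx":0,"ry":0,"rz":0},
  {"dx":0,"dy":0,"dz":-0.04,"rx":0,"ry":0,"rz":0},
  {"dx":0,"dy":0,"dz":-0.075,"rx":0,"ry":0,"rz":0},
  {"dx":0,"dy":0,"dz":-0.11,"rx":0,"ry":0,"rz":0},
  {"dx":0,"dy":0,"dz":-0.14,"rx":0,"ry":0,"rz":0},
])

```text
time: 33.9
position: [0.5835, 0.1693, 0.306]
tool_rot: [0.749, 0.663, -0.003, -0.006]
ft_force: [0.6, 0.7, 1.0]
grip_width: 0.035
```

```bash
python3 - <<'E'
from go import *
from rig import viewer
s=viewer.camera("scene"); crop(s,"pics/s20.png",190,110,350,230,5)
c=viewer.camera("wrist"); cv2.imwrite("pics/w20.png",c["img"])
P=cloud(c); p,R,o=pose(); print(p)
x=(P[...,:2]-H)@ax; y=(P[...,:2]-H)@np.array([-ax[1],ax[0]])
m=(abs(P[...,2]-.16)<.01)&(x<-.035)&(x>-.09)&(abs(y)<.04)&(c["depth"]>0)
print("bar x",x[m].mean(),m.sum(),"z",P[m][:,2].mean())
m=(abs(P[...,2]-.16)<.006)&(x<.004)&(x>-.02)&(abs(y)<.06)&(c["depth"]>0)
print("board top x",np.percentile(x[m],[2,50,98]) if m.any() else None,m.sum())
E
```

```text
[0.5856 0.1696 0.3084]
bar x -0.053072099469234246 767 z 0.16075560757951668
board top x [-0.0081 -0.0048 -0.0003] 874
```

View pics/s20.png

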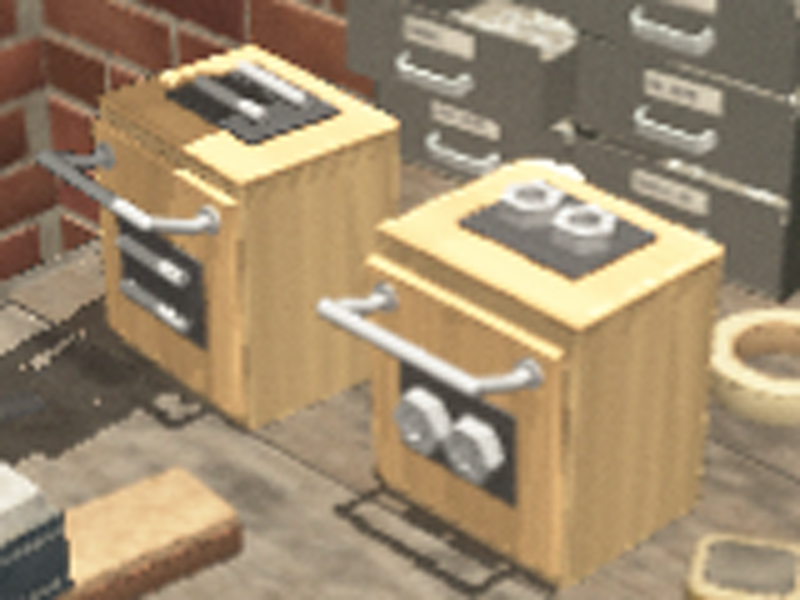

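View pics/w20.png

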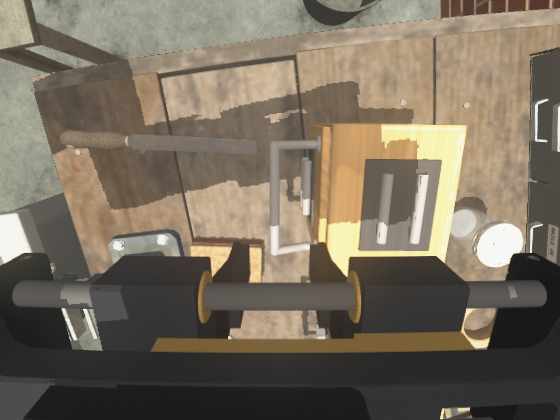

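```bash
python3 - <<'E'
from go import *
from rig import viewer,robot
import pickle
c0=pickle.load(open("c0.pkl","rb"))["scene"]; c=viewer.camera("scene")
for n,(y0,y1,x0,x1) in dict(scoop=(250,330,320,390),nut=(145,225,262,335),block=(205,232,200,240)).items():
    print(n,cv2.phaseCorrelate(np.float32(c0["img"][y0:y1,x0:x1].mean(-1)),np.float32(c["img"][y0:y1,x0:x1].mean(-1))))
print(telemetry.get_obs()["joint_velocities"])
robot.hand_in()
E
```

```text
scoop ((-0.22629003044542628, -0.0927525978327921), 0.9814915524588691)
nut ((0.48707305389207534, -0.015665061367677424), 0.9778879890441895)
block ((0.05047101895583239, 0.48279892874142405), 1.0004617565208012)
[-0.0019  0.0392  0.057   0.0001 -0.0062  0.0006]
the job is handed in; nothing more can be done
```

The job is done and handed in at about 34 s. I pulled the left bin (straight-pin sample) open to its stop and picked up the scoop by its grip. I poured the pins into the tilted bin, set the empty scoop back where it stood, and pushed the bin shut.

- **Pins:** a picture showed all four in the bin before I shut it, and the scoop came back empty. The fingers never touched them.
- **Scoop:** while still held and seated, it read level to within about 1°. Against its first picture it has shifted by about 0.2 px.
- **Pin bin:** the bar measured 53 mm before the hinge, the shut value, and pushing at about 11 N moved it no further.
- **Nut bin and sanding block:** both look unmoved, with image shifts under 0.5 px. The arm's shadow may account for some of that.
- **Flat file:** I checked it only by eye in the last wrist picture, and nothing came near it.

No final check failed. Two tilt readings of the loaded scoop did not agree: the floor fit showed 2–5° nose-up during the carry and once an 11° roll. I took these as distorted by the pins and a poor view, because the empty scoop read level in the same grip.

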